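# Weigh a packed camp pot on a hand scale

## Task

Weigh the blue camp pot with the green hand scale: take the scale off its prongs, catch the pot's wire bail with the hook, and lift until the pot hangs level only a centimetre or two clear of the cork mat, keeping it still for about two seconds so that the dial can be read. Then set the pot down gently so that all of it stands on the mat, unhook, and hang the scale back on both prongs, its handle lying across them as before. Do not touch the pot itself with the gripper, and leave the other goods where they are.

Things in the scene. Friction and masses are not known exactly. Their poses are not given: they have to be found in the camera images.
- scale: Green two-faced dial hand scale (0.2 kg, loose), hung upright on the stand; origin at its handle's centre, z up. Below the handle a neck 20 mm wide, then the round case: 64 mm across, 24 mm thick along x, top 32 mm and bottom 96 mm below the origin; under it the hook. To take it off, lift it 20 mm and carry it out to the stand's -x.
- scale_handle (a point): Centre of the scale's black T-handle, a bar 112 mm long along the point's y, 16 mm thick along x, 18 mm high along z. At the start it lies across the two prongs of the stand, its centre 225 mm above the table.
- hook_bend (a point): Inside bottom of the scale's steel J-hook, where a load hangs: 140 mm straight below the handle centre unloaded. 5 mm wire in the scale's x-z plane: shank at x = -9 mm, tip at +10 mm (clear mouth 14 mm, open upwards). Tip top 12 mm above this point, underside 5 mm below; 28 mm above it the shank jogs back to x = 0. A wire goes in over the tip, from the scale's +x side.
- hook (a joint): Stretch of the scale's spring (m): 0 unloaded, stop at 0.066; about 160 N/m, that is 61 mm for 1 kg. The red needles on both dials turn with it, one turn for 1 kg.
- stand: Fixed dark steel stand for the scale. Origin on the table below the prongs' seat. Two 6 mm round prongs along the stand's x at y = +-38 mm, tops 216 mm above the table, pointing to -x; their tips at x = -31 mm turn up 12 mm. Post and a 96 mm wide crosspiece at x = +95 mm, 220 mm tall; foot plate 150 x 160 x 10 mm from x = -20 to +130 mm.
- stand_seat (a point): Where the centre of the hung scale handle belongs: between the prongs, 225 mm above the table; axes of the stand.
- mat: Fixed round cork mat, 190 mm across, 5 mm thick; origin at the centre of its underside on the table.
- pot: Blue enamel camp pot, lid clipped on (loose, packed; 0.3 to 0.85 kg, unknown), standing on the mat. Origin: centre of its underside, z up. 113 mm across at the rim, lid top 71 mm and flat lid knob (24 mm across) 75 mm above the origin. The bail is hinged about the pot's y axis, 56 mm above the origin, in ears at y = +-57 mm.
- bail (a joint): Lean of the wire bail (rad): 0 upright, positive leans its top to the pot's +x; stops at +-1.25. It stays where it is left but is swung by about 0.2 N at the top, and swings upright under load.
- bail_top (a point): Middle of the bail's wire at its highest part, 73 mm from the hinge axis (so 129 mm above the pot's underside when upright). The wire is 5 mm thick, runs along the pot's y there, and the arch is 122 mm wide.
- mug: Green enamel mug, 80 mm across, 75 mm tall, bystander. Origin at the centre of its underside.
- cup: Wooden cup, 76 mm across, 80 mm tall, bystander. Origin at the centre of its underside.
- canister: Red gas canister, 108 mm across, 84 mm tall, bystander. Origin at the centre of its underside.

How it is judged:
By the outcome, as a careful person would: the job done as asked, in the order asked, and still so for the second after the job is handed in, with the robot touching nothing.
It also fails if it takes over 72 s, if anything falls off the work surface, if the arm or the gripper's body presses on something with over 40 N, if the wrist force passes 120 N, or if a joint passes its speed limit or range.

## Robot

A 7-joint arm with a two-finger parallel gripper is mounted at the origin on the work surface. World frame = base frame: x ahead of the robot, y to its left, z up, the work surface at z = 0. Lengths are in m, angles in rad, forces in N, time in s.
With the tool pointing down it reaches from about 0.425 to 0.925 m from the base axis. Payload 6.8 kg.
Tool frame: the origin (TCP) lies midway between the tips of the shut fingers; the grasp point (between the pads) lies 19 mm behind it; z points along the fingers, y is the direction in which the jaws open and shut (so a half turn about z gives the same grasp; the last joint's range is limited). The gripper opens to 85 mm and grips with 20 to 120 N. Pads are 22 mm wide; open, the fingers measure 114 mm over their backs; the gripper's body (76 mm by 85 mm) begins 54 mm behind the grasp point. The pads swing forward as they close: fully open they stand 13 mm farther back than shut.
Start: joints at [-1.427, 0.477, 0.022, 1.555, -0.011, 1.109, -0.083], TCP at [0.168, 0.654, 0.231] pointing down, gripper open.
Joint ranges: [-2.96, 2.96], [-0.34, 2.1], [-1.41, 1.46], [0.24, 2.44], [-1.37, 4.51], [0.17, 1.92], [-2.96, 2.96]. Speed limits (rad/s): [2.39, 2.39, 3.14, 3.14, 3.14, 3.14, 3.14].

## Interface

Orientations are given as a unit quaternion [w, x, y, z].
In Python, from plant import bot gives the robot as it stands. The module is installed in compiled form; this text tells all that it offers.
- The arm moves only by the tool send_rows, never from a script. Its argument "increments" is a list of rows, each an object of numbers: "jaw": the opening, from 0 (shut) to 1 (fully open); "dx", "dy", "dz": the shift along the tool's x, y, z normalised to -1 to 1, where 1 is 400 mm; "rx", "ry", "rz": the turn, a rotation vector about the tool's x, y, z normalised to -1 to 1, where 1 is 360 degrees. In form: [{"jaw": .., "dx": .., "dy": .., "dz": .., "rx": .., "ry": .., "rz": ..}, ...]. A call has 1 to 20 rows; each row is the pose to reach, as a shift and turn from the pose measured when the call began, along the tool's axes at that moment, turning the shorter way round; what a row does not reach only later rows make up. A row lasts 1/12 s, in which the tool goes at most 41.7 mm and 7.16 degrees, less where a joint would pass 70% of its speed; a pose out of reach is approached as far as the arm can. A call with a number of a shift or a turn outside -1 to 1 is refused whole. A call with a gripper value outside its range is refused whole. The fingers move at their own pace and stop on an object; "force" is the grip in N (left out, the last holds). Time passes only in rows, so rows that repeat a pose let the fingers close. It gives the time, the measured TCP pose, the force and the opening at its end, in the units of the state.
- bot.get_obs(): the state, without advancing time (a new reading comes with each control period).
- bot.capture(name): name is "scene" or "side" or "wrist"; returns the picture (400x640x3 uint8, red, green, blue); there is no depth.
- bot.camera_model(name): a dict with "mtx" (3x3 intrinsics, pixels), "rvec" (rotation vector, rad) and "tvec" (3), from world to camera coordinates, as OpenCV has them. Camera axes: x right, y down, z forward; pixel columns grow to the right and rows downward; lengths in m; the calibration is good to about 2 mm. A picture is of the moment at which its call begins: read the wrist's pose just before it. camera_model takes no time and is no camera call; for the wrist camera it gives the pose at the moment of the call.
- bot.close_job(): hands the job in, once; it reports no verdict.
The state is a dict: "time_s": time; "qpos": joint angles; "qd": joint speeds; "tau": joint torques, N m; "eef_pos": TCP position; "orientation": TCP orientation; "ft_force": force on the tool from outside, world axes, zero at the start; "wrist_torque": the same for the moment, N m; "width": finger opening in m.
Only numpy, scipy, OpenCV 4.12 (cv2) and the standard library are available. Lean on these libraries where they do the work, as an engineer would, in place of code of your own. Each camera call takes 0.05 s, during which the arm holds its last target. There are 200 camera calls.

## Working session

There is one attempt and no reset: what is moved stays moved. The work goes in short steps, Python scripts to look and compute and a tool call to move; the robot and the scene stay as the last step left them, time stands still between calls to the robot, and variables do not carry over. Pictures are saved under pics/ and viewed, about 8 in all and at most 12, crops included, and the job is handed in when it is done.

Besides the shell and the picture viewer there is one more tool, called after ">>>" as name(argument=value, ...) on one line, values as JSON. send_rows: Moves the arm, as the interface text tells. Its arguments: {"type":"object","properties":{"increments":{"type":"array","items":{"type":"object","properties":{"jaw":{"type":"number"},"dx":{"type":"number"},"dy":{"type":"number"},"dz":{"type":"number"},"rx":{"type":"number"},"ry":{"type":"number"},"rz":{"type":"number"}}}},"force":{"type":"number"}},"required":["increments"]}

```bash
mkdir -p pics; cat > h.py <<'E'
import numpy as np, cv2
from plant import bot
from scipy.spatial.transform import Rotation as R
def cam(n):
    m=bot.camera_model(n); K=np.array(m["mtx"]);Rm=cv2.Rodrigues(np.array(m["rvec"],float))[0];t=np.array(m["tvec"],float).ravel()
    return K,Rm,t
def ray(c,uv):
    K,Rm,t=c; d=Rm.T@np.linalg.solve(K,[uv[0],uv[1],1.]); return -Rm.T@t, d/np.linalg.norm(d)
def onz(c,uv,z):
    o,d=ray(c,uv); return o+d*(z-o[2])/d[2]
def proj(c,p):
    K,Rm,t=c; q=K@(Rm@np.asarray(p,float)+t); return q[:2]/q[2]
def tri(c1,a,c2,b):
    o1,d1=ray(c1,a);o2,d2=ray(c2,b)
    s=np.linalg.lstsq(np.c_[d1,-d2],o2-o1,rcond=None)[0]
    p,q=o1+s[0]*d1,o2+s[1]*d2
    return (p+q)/2,np.linalg.norm(p-q)
def snap(n,f):
    im=bot.capture(n); cv2.imwrite("pics/"+f,im[:,:,::-1]); return im
def st():
    o=bot.get_obs(); 
    print({k:np.round(o[k],4).tolist() for k in("time_s","eef_pos","orientation","ft_force","width","qpos")})
    return o
def shift(target):
    "shift in tool axes, normalised, to a world TCP target"
    o=bot.get_obs();q=o["orientation"];Rt=R.from_quat([q[1],q[2],q[3],q[0]])
    return np.round(Rt.inv().apply(np.array(target)-o["eef_pos"])/0.4,4)
E
python3 - <<'E'
from h import *
o=st()
print(R.from_quat(np.roll(o["orientation"],-1)).as_matrix().round(3))
for n in("scene","side","wrist"):
    c=cam(n);print(n,(-c[1].T@c[2]).round(3),c[1][2].round(3),c[0][0,0])
    snap(n,n+"0.png")
E
```

```text
{'time_s': 0.0, 'eef_pos': [0.168, 0.6531, 0.2303], 'orientation': [-0.0001, 0.1255, 0.9921, -0.0009], 'ft_force': [0.1736, 0.3008, 0.1797], 'width': 0.0854, 'qpos': [-1.4271, 0.4778, 0.0223, 1.5565, -0.0115, 1.1093, -0.0831]}
[[-0.968  0.249 -0.   ]
 [ 0.249  0.968 -0.002]
 [-0.    -0.002 -1.   ]]
scene [1.527 0.179 0.764] [-0.832 -0.173 -0.527] 509.6481027403092
side [ 0.527 -0.765  0.575] [ 0.088  0.877 -0.472] 495.00158899475554
wrist [0.103 0.671 0.373] [ 0.26  -0.068 -0.963] 305.4384757296666
```

View pics/scene0.png

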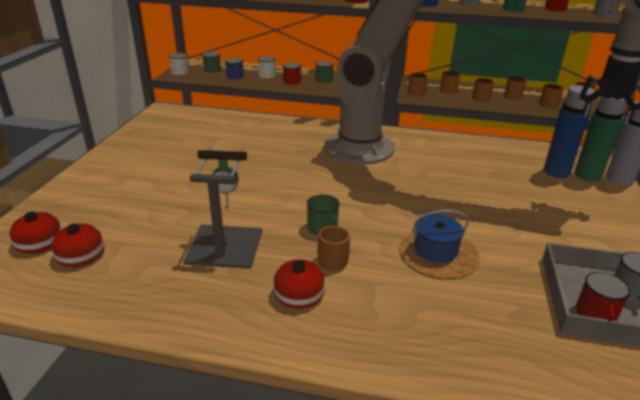

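View pics/side0.png

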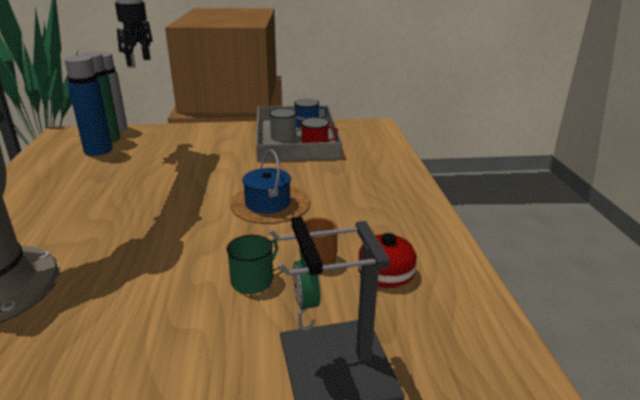

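The scene view shows the scale on its stand (handle at 198–246, 155) and the pot (438, 240). The side view shows the handle at about (307, 247) and the pot at (267, 190), with mug, cup and canister between them. I'll enlarge both.

```bash
python3 - <<'E'
from h import *
S=cv2.imread("pics/scene0.png");D=cv2.imread("pics/side0.png")
def crop(im,x,y,w=100,h=75): 
    return cv2.resize(im[y:y+h,x:x+w],(400,300),interpolation=cv2.INTER_CUBIC)
a=np.vstack([np.hstack([crop(S,180,140),crop(D,265,215,160,120)]),np.hstack([crop(S,390,205),crop(D,220,145)])])
a=np.clip(a.astype(float)*1.5,0,255).astype(np.uint8)
cv2.imwrite("pics/crop0.png",a)
E
```

```text
(no output)
```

View pics/crop0.png

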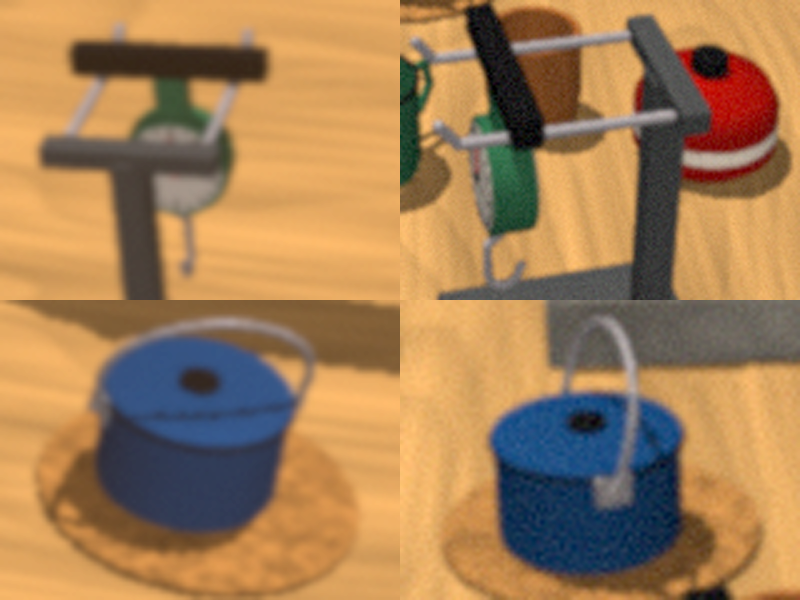

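```bash
python3 - <<'E'
from h import *
s=cam("scene");d=cam("side")
P=lambda *a:print(a[0],*[np.round(x,4) for x in a[1:]])
P("knob",*tri(s,(439.7,225),d,(266.5,175.5)),onz(s,(439.7,225),.08),onz(d,(266.5,175.5),.08))
P("handle c",*tri(s,(222.2,155.5),d,(307,245)),onz(s,(222.2,155.5),.229),onz(d,(307,245),.23))
P("h ends scene",onz(s,(198,154.2),.227),onz(s,(246.8,156.2),.227))
P("h ends side",onz(d,(298,220),.229),onz(d,(317,270),.225))
P("ear", *tri(s,(415.5,231),d,(273,192.5)))
# crosspiece ends scene crop (42,150),(218,158)
P("cross top back edge",onz(s,(190.8,176.3),.22),onz(s,(234.5,177.8),.22))
# ears: bail foot right in scene
P("bail right at lid rim",onz(s,(390+300/4,205+85/4),.061))
c=onz(s,(439.7,225),.08)
for n,cc in(("scene",s),("side",d)):
    im=cv2.imread(f"pics/{n}0.png");hsv=cv2.cvtColor(im,cv2.COLOR_BGR2HSV)
    m=cv2.inRange(hsv,(105,120,30),(125,255,255))
    k,l,stt,cen=cv2.connectedComponentsWithStats(m)
    for i in range(1,k):
        if stt[i,4]>150: print(n,stt[i],cen[i].round(1),onz(cc,cen[i],.04).round(3))
E
```

```text
knob [0.5094 0.2612 0.0767] 0.0018 [0.5129 0.2612 0.08  ] [0.5099 0.2526 0.08  ]
handle c [ 0.5643 -0.2447  0.2234] 0.0024 [ 0.5722 -0.2404  0.229 ] [ 0.5642 -0.2562  0.23  ]
h ends scene [ 0.5759 -0.2973  0.227 ] [ 0.5584 -0.187   0.227 ]
h ends side [ 0.5567 -0.1941  0.229 ] [ 0.5724 -0.3013  0.225 ]
ear [0.5229 0.2078 0.0601] 0.0013
cross top back edge [ 0.6622 -0.2769  0.22  ] [ 0.646  -0.1847  0.22  ]
bail right at lid rim [0.4756 0.3228 0.061 ]
scene [ 552  110   35   67 1383] [567.2 141. ] [-0.138  0.671  0.04 ]
scene [417 215  45  27 861] [439.6 228.5] [0.469 0.266 0.04 ]
side [  69   80   42   76 1411] [ 90.5 117.1] [-0.048  0.804  0.04 ]
side [295 106  23  12 174] [306.7 111.4] [0.643 0.81  0.04 ]
side [ 243  169   47   44 1173] [265.4 190. ] [0.506 0.258 0.04 ]
```

```bash
python3 - <<'E'
from h import *
s=cam("scene");d=cam("side")
P=lambda *a:print(a[0],*[np.round(x,4) for x in a[1:]])
for u in((440,210.7),(447,210.3),(452,211)):P("apex",*tri(s,u,d,(270,149.7)))
c=np.array([.5095,.261,.061]);
for yaw in(10,15,20,25):
  y=np.radians(yaw);X=np.array([np.cos(y),np.sin(y),0]);Y=np.array([-np.sin(y),np.cos(y),0])
  for L in(-.6,-.3,0,.3,.6):
    h=c+73e-3*(np.sin(L)*X+np.cos(L)*np.array([0,0,1])); e=c-.057*Y
    q=c+.061*Y+.035*(np.sin(L)*X+np.cos(L)*np.array([0,0,1]))
    print(yaw,L,*[proj(k,p).round(1) for p in(h,e,q) for k in(s,d)])
print("start->",R.from_matrix(np.eye(3)).magnitude())
E
```

```text
apex [0.5236 0.2577 0.1342] 0.0143
apex [0.5216 0.2717 0.1319] 0.0064
apex [0.5207 0.2824 0.1292] 0.0028
10 -0.6 [439.3 199.9] [247.2 159.2] [414.2 229.9] [271.2 192.5] [464.9 216.9] [253.3 160.2]
10 -0.3 [441.2 201. ] [255.8 154.4] [414.2 229.9] [271.2 192.5] [466.  217.5] [257.2 158. ]
10 0 [443.  204.8] [265.3 152.1] [414.2 229.9] [271.2 192.5] [467.  219.5] [261.5 157. ]
10 0.3 [444.4 211.3] [274.9 152.5] [414.2 229.9] [271.2 192.5] [467.9 222.6] [265.8 157.1]
10 0.6 [445.3 219.7] [283.5 155.5] [414.2 229.9] [271.2 192.5] [468.4 226.6] [269.8 158.5]
15 -0.6 [437.8 199.9] [247.5 159.9] [414.6 231.1] [273.4 192.2] [463.6 215.6] [251.3 160.7]
15 -0.3 [440.4 201. ] [256.  154.8] [414.6 231.1] [273.4 192.2] [465.1 216.2] [255.  158.4]
15 0 [443.  204.8] [265.3 152.1] [414.6 231.1] [273.4 192.2] [466.5 218.2] [259.3 157.2]
15 0.3 [445.3 211.3] [274.7 152.2] [414.6 231.1] [273.4 192.2] [467.7 221.3] [263.5 157.3]
15 0.6 [446.9 219.7] [283.1 154.9] [414.6 231.1] [273.4 192.2] [468.6 225.2] [267.4 158.5]
20 -0.6 [436.3 199.9] [248.  160.5] [415.1 232.4] [275.6 191.8] [462.1 214.4] [249.3 161.4]
20 -0.3 [439.6 201. ] [256.2 155.1] [415.1 232.4] [275.6 191.8] [463.9 215. ] [253.  158.9]
20 0 [443.  204.8] [265.3 152.1] [415.1 232.4] [275.6 191.8] [465.7 216.9] [257.1 157.6]
20 0.3 [446.1 211.2] [274.4 151.9] [415.1 232.4] [275.6 191.8] [467.3 220. ] [261.3 157.5]
20 0.6 [448.5 219.6] [282.6 154.3] [415.1 232.4] [275.6 191.8] [468.5 223.9] [265.1 158.5]
25 -0.6 [434.8 200. ] [248.6 161.1] [415.8 233.6] [277.6 191.4] [460.5 213.2] [247.4 162.1]
25 -0.3 [438.9 201. ] [256.5 155.4] [415.8 233.6] [277.6 191.4] [462.6 213.8] [251.  159.5]
25 0 [443.  204.8] [265.3 152.1] [415.8 233.6] [277.6 191.4] [464.7 215.6] [255. 158.]
25 0.3 [446.9 211.2] [274.1 151.6] [415.8 233.6] [277.6 191.4] [466.7 218.6] [259.  157.7]
25 0.6 [450.  219.5] [282.  153.8] [415.8 233.6] [277.6 191.4] [468.2 222.5] [262.7 158.7]
start-> 0.0
```

>>> send_rows(increments=[{"jaw": 1,"dx": -0.93,"dy": -0.8,"dz": -0.3,"rz": 0.186},{"jaw": 1,"dx": -0.93,"dy": -0.8,"dz": -0.3,"rz": 0.186},{"jaw": 1,"dx": -0.93,"dy": -0.8,"dz": -0.3,"rz": 0.186},{"jaw": 1,"dx": -0.93,"dy": -0.8,"dz": -0.3,"rz": 0.186},{"jaw": 1,"dx": -0.93,"dy": -0.8,"dz": -0.3,"rz": 0.186},{"jaw": 1,"dx": -0.93,"dy": -0.8,"dz": -0.3,"rz": 0.186},{"jaw": 1,"dx": -0.93,"dy": -0.8,"dz": -0.3,"rz": 0.186},{"jaw": 1,"dx": -0.93,"dy": -0.8,"dz": -0.3,"rz": 0.186},{"jaw": 1,"dx": -0.93,"dy": -0.8,"dz": -0.3,"rz": 0.186},{"jaw": 1,"dx": -0.93,"dy": -0.8,"dz": -0.3,"rz": 0.186},{"jaw": 1,"dx": -0.93,"dy": -0.8,"dz": -0.3,"rz": 0.186},{"jaw": 1,"dx": -0.93,"dy": -0.8,"dz": -0.3,"rz": 0.186},{"jaw": 1,"dx": -0.93,"dy": -0.8,"dz": -0.3,"rz": 0.186},{"jaw": 1,"dx": -0.93,"dy": -0.8,"dz": -0.3,"rz": 0.186},{"jaw": 1,"dx": -0.93,"dy": -0.8,"dz": -0.3,"rz": 0.186},{"jaw": 1,"dx": -0.93,"dy": -0.8,"dz": -0.3,"rz": 0.186}])

```text
schema error: expected keys jaw, dx, dy, dz, rx, ry, rz
```

```bash
python3 - <<'E'
from h import *
o=st();print(R.from_quat(np.roll(o["orientation"],-1)).as_matrix().round(3)); snap("wrist","w1.png")
print(shift([.565,-.243,.33]))
c=cam("wrist");print(proj(c,[.51,.26,.08]))
E
```

```text
{'time_s': 0.15, 'eef_pos': [0.168, 0.6533, 0.2305], 'orientation': [-0.0001, 0.1255, 0.9921, -0.0007], 'ft_force': [0.7077, 0.1448, -0.0693], 'width': 0.0857, 'qpos': [-1.4271, 0.4776, 0.0223, 1.5562, -0.0115, 1.1093, -0.0831]}
[[-0.968  0.249 -0.   ]
 [ 0.249  0.968 -0.001]
 [-0.    -0.001 -1.   ]]
[-1.5193 -1.9233 -0.246 ]
[ 98.7451167  492.60516057]
```

View pics/w1.png

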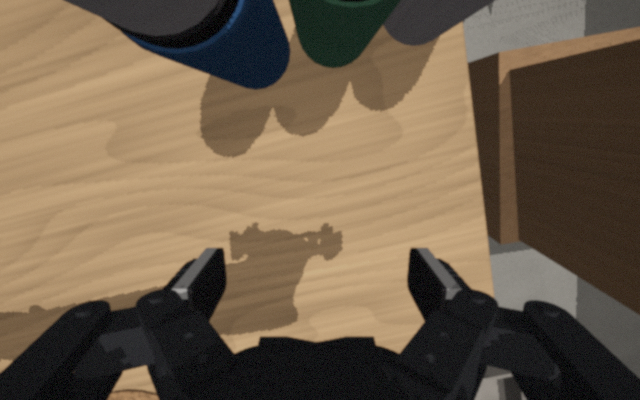

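The move was refused because every key is required, so this picture is only the start view (bottles at top, no goods of interest). I'll resend it in full.

>>> send_rows(increments=[{"jaw": 1,"dx": -0.93,"dy": -0.8,"dz": -0.3,"rx": 0,"ry": 0,"rz": 0.186},{"jaw": 1,"dx": -0.93,"dy": -0.8,"dz": -0.3,"rx": 0,"ry": 0,"rz": 0.186},{"jaw": 1,"dx": -0.93,"dy": -0.8,"dz": -0.3,"rx": 0,"ry": 0,"rz": 0.186},{"jaw": 1,"dx": -0.93,"dy": -0.8,"dz": -0.3,"rx": 0,"ry": 0,"rz": 0.186},{"jaw": 1,"dx": -0.93,"dy": -0.8,"dz": -0.3,"rx": 0,"ry": 0,"rz": 0.186},{"jaw": 1,"dx": -0.93,"dy": -0.8,"dz": -0.3,"rx": 0,"ry": 0,"rz": 0.186},{"jaw": 1,"dx": -0.93,"dy": -0.8,"dz": -0.3,"rx": 0,"ry": 0,"rz": 0.186},{"jaw": 1,"dx": -0.93,"dy": -0.8,"dz": -0.3,"rx": 0,"ry": 0,"rz": 0.186},{"jaw": 1,"dx": -0.93,"dy": -0.8,"dz": -0.3,"rx": 0,"ry": 0,"rz": 0.186},{"jaw": 1,"dx": -0.93,"dy": -0.8,"dz": -0.3,"rx": 0,"ry": 0,"rz": 0.186},{"jaw": 1,"dx": -0.93,"dy": -0.8,"dz": -0.3,"rx": 0,"ry": 0,"rz": 0.186},{"jaw": 1,"dx": -0.93,"dy": -0.8,"dz": -0.3,"rx": 0,"ry": 0,"rz": 0.186},{"jaw": 1,"dx": -0.93,"dy": -0.8,"dz": -0.3,"rx": 0,"ry": 0,"rz": 0.186},{"jaw": 1,"dx": -0.93,"dy": -0.8,"dz": -0.3,"rx": 0,"ry": 0,"rz": 0.186}])

```text
time_s: 1.37
eef_pos: [0.4507, 0.2479, 0.3521]
orientation: [0.001, 0.655, 0.756, 0.0]
ft_force: [-1.1, 0.3, -0.4]
width: 0.0853
```

```bash
python3 - <<'E'
from h import *
c=cam("wrist");im=snap("wrist","w2.png");np.save("wc2.npy",np.array(c,dtype=object),allow_pickle=True)
print(shift([.565,-.13,.33]))
print(proj(c,[.51,.26,.08]))
cv2.imwrite("pics/w2c.png",np.clip(im[:,:,::-1].astype(float)*1.4,0,255))
E
```

```text
Traceback (most recent call last):
ValueError: could not broadcast input array from shape (3,3) into shape (3,)
```

```bash
python3 - <<'E'
from h import *
import pickle
c=cam("wrist");pickle.dump(c,open("wc2.pkl","wb"))
im=cv2.imread("pics/w2.png")
print(shift([.565,-.13,.33]), proj(c,[.51,.26,.08]))
cv2.imwrite("pics/w2c.png",np.clip(im.astype(float)*1.4,0,255))
E
```

```text
[-0.9828  0.1468  0.0535] [360.90043659 166.05986078][ WARN:0@0.386] global loadsave.cpp:1063 imwrite_ Unsupported depth image for selected encoder is fallbacked to CV_8U.
```

View pics/w2c.png

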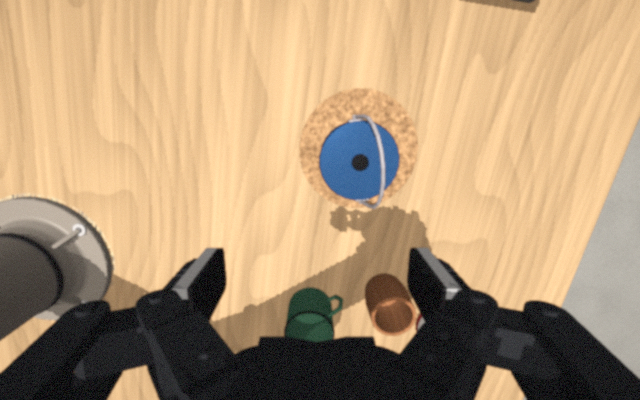

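From above, the knob is at (360, 162), the ears near (354, 119) and (371, 204), the bail's top near (383, 160), and the mat is centred near (359, 149).

```bash
python3 - <<'E'
from h import *
import pickle
c=pickle.load(open("wc2.pkl","rb"))
P=lambda *a:print(a[0],*[np.round(x,4) for x in a[1:]])
im=cv2.imread("pics/w2.png");hsv=cv2.cvtColor(im,cv2.COLOR_BGR2HSV)
roi=np.zeros(im.shape[:2],np.uint8);roi[80:230,290:430]=255
m=cv2.inRange(hsv,(100,120,30),(125,255,255))&roi
ct=max(cv2.findContours(m,0,1)[0],key=cv2.contourArea);e=cv2.fitEllipse(cv2.convexHull(ct));print("blue",e,cv2.boundingRect(ct))
P("lid",onz(c,e[0],.07))
w=cv2.inRange(hsv,(0,0,95),(180,60,255))&roi
for v in range(112,212,6):
    u=np.where(w[v])[0]
    print(v,u.min() if len(u) else None,u.max() if len(u) else None,len(u))
for n,uv,z in(("knob",(360.3,162.5),.08),("earA",(355,119),.063),("earB",(371,204),.063),("mat",(359,149),.005)):P(n,onz(c,uv,z))
E
```

```text
blue ((352.2818603515625, 160.7836151123047), (61.79080581665039, 79.86073303222656), 173.86318969726562) (320, 121, 60, 78)
lid [0.4985 0.2641 0.07  ]
112 None None 0
118 352 370 18
124 342 376 7
130 373 377 5
136 375 391 6
142 377 395 6
148 321 397 7
154 379 398 6
160 319 399 7
166 319 385 6
172 381 396 6
178 381 393 6
184 380 390 6
190 380 383 4
196 341 382 8
202 359 379 10
208 372 374 3
knob [0.5083 0.2647 0.08  ]
earA [0.4929 0.3201 0.063 ]
earB [0.538  0.2045 0.063 ]
mat [0.5147 0.2759 0.005 ]
```

>>> send_rows(increments=[{"jaw": 1,"dx": -0.98,"dy": 0.147,"dz": 0.05,"rx": 0,"ry": 0,"rz": 0},{"jaw": 1,"dx": -0.98,"dy": 0.147,"dz": 0.05,"rx": 0,"ry": 0,"rz": 0},{"jaw": 1,"dx": -0.98,"dy": 0.147,"dz": 0.05,"rx": 0,"ry": 0,"rz": 0},{"jaw": 1,"dx": -0.98,"dy": 0.147,"dz": 0.05,"rx": 0,"ry": 0,"rz": 0},{"jaw": 1,"dx": -0.98,"dy": 0.147,"dz": 0.05,"rx": 0,"ry": 0,"rz": 0},{"jaw": 1,"dx": -0.98,"dy": 0.147,"dz": 0.05,"rx": 0,"ry": 0,"rz": 0},{"jaw": 1,"dx": -0.98,"dy": 0.147,"dz": 0.05,"rx": 0,"ry": 0,"rz": 0},{"jaw": 1,"dx": -0.98,"dy": 0.147,"dz": 0.05,"rx": 0,"ry": 0,"rz": 0},{"jaw": 1,"dx": -0.98,"dy": 0.147,"dz": 0.05,"rx": 0,"ry": 0,"rz": 0},{"jaw": 1,"dx": -0.98,"dy": 0.147,"dz": 0.05,"rx": 0,"ry": 0,"rz": 0},{"jaw": 1,"dx": -0.98,"dy": 0.147,"dz": 0.05,"rx": 0,"ry": 0,"rz": 0},{"jaw": 1,"dx": -0.98,"dy": 0.147,"dz": 0.05,"rx": 0,"ry": 0,"rz": 0}])

```text
time_s: 2.42
eef_pos: [0.565, -0.1282, 0.3303]
orientation: [-0.001, 0.653, 0.757, -0.001]
ft_force: [0.1, 0.6, -0.3]
width: 0.0855
```

```bash
python3 - <<'E'
from h import *
import pickle
c=cam("wrist");im=snap("wrist","w3.png")[:,:,::-1];pickle.dump(c,open("wc3.pkl","wb"))
cv2.imwrite("pics/w3c.png",np.clip(im.astype(float)*1.4,0,255).astype(np.uint8))
print(proj(c,[.565,-.243,.234]))
b=pickle.load(open("wc2.pkl","rb"))
print(onz(b,(381.5,163),.131),onz(b,(381.5,163),.134),onz(b,(359.5,160),.07))
E
```

```text
[297.21558384 321.43079773]
[0.52501154 0.27441219 0.131     ] [0.52430751 0.27477484 0.134     ] [0.50819268 0.26665958 0.07      ]
```

View pics/w3c.png

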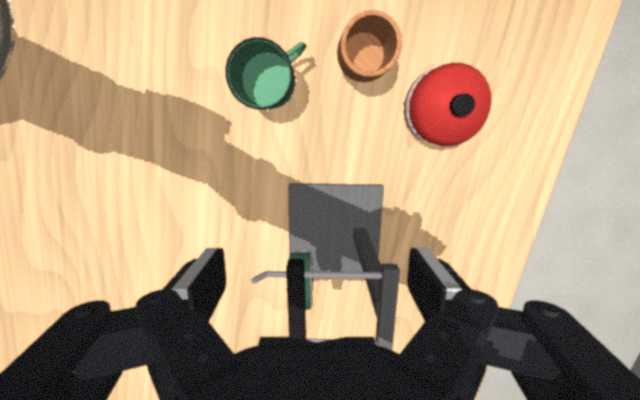

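The handle's +y end is at about (296, 260), running straight down to about (297, 335), and the crosspiece is at column 387. That matches the predicted centre.

```bash
python3 - <<'E'
from h import *
import pickle
c=pickle.load(open("wc3.pkl","rb"))
im=cv2.imread("pics/w3c.png");g=im.max(2)
for v in(266,270,284,292,300,310,320,330):
    u=np.where(g[v,270:330]<75)[0]+270
    print(v,u.min(),u.max(),onz(c,((u.min()+u.max())/2,v),.234).round(4))
print(onz(c,(296,259.5),.234))
print("prong",onz(c,(330,273.5),.216),onz(c,(375,275),.216),onz(c,(268,275),.216),"cross",onz(c,(389,266),.22))
E
```

```text
266 288 304 [ 0.5567 -0.1876  0.234 ]
270 287 304 [ 0.5568 -0.1915  0.234 ]
284 288 304 [ 0.5589 -0.205   0.234 ]
292 288 304 [ 0.56   -0.2129  0.234 ]
300 288 305 [ 0.5615 -0.2209  0.234 ]
310 289 304 [ 0.5628 -0.2311  0.234 ]
320 290 304 [ 0.5646 -0.2415  0.234 ]
330 290 304 [ 0.566  -0.2522  0.234 ]
[ 0.55588979 -0.1814968   0.234     ]
prong [ 0.58924682 -0.20022825  0.216     ] [ 0.63124211 -0.19554981  0.216     ] [ 0.53193819 -0.2103579   0.216     ] cross [ 0.64092972 -0.1825389   0.22      ]
```

>>> send_rows(increments=[{"jaw": 0.6,"dx": -0.276,"dy": -0.0435,"dz": 0.1,"rx": 0,"ry": 0,"rz": 0},{"jaw": 0.6,"dx": -0.276,"dy": -0.0435,"dz": 0.1,"rx": 0,"ry": 0,"rz": 0},{"jaw": 0.6,"dx": -0.276,"dy": -0.0435,"dz": 0.1,"rx": 0,"ry": 0,"rz": 0},{"jaw": 0.6,"dx": -0.276,"dy": -0.0435,"dz": 0.1,"rx": 0,"ry": 0,"rz": 0},{"jaw": 0.6,"dx": -0.276,"dy": -0.0435,"dz": 0.1,"rx": 0,"ry": 0,"rz": 0},{"jaw": 0.6,"dx": -0.276,"dy": -0.0435,"dz": 0.16,"rx": 0,"ry": 0,"rz": 0},{"jaw": 0.6,"dx": -0.276,"dy": -0.0435,"dz": 0.22,"rx": 0,"ry": 0,"rz": 0},{"jaw": 0.6,"dx": -0.276,"dy": -0.0435,"dz": 0.28,"rx": 0,"ry": 0,"rz": 0},{"jaw": 0.6,"dx": -0.276,"dy": -0.0435,"dz": 0.315,"rx": 0,"ry": 0,"rz": 0},{"jaw": 0.6,"dx": -0.276,"dy": -0.0435,"dz": 0.315,"rx": 0,"ry": 0,"rz": 0}])

```text
time_s: 3.3
eef_pos: [0.5637, -0.2333, 0.2012]
orientation: [-0.004, 0.65, 0.76, -0.001]
ft_force: [-0.3, 0.1, -0.4]
width: 0.0515
```

>>> send_rows(increments=[{"jaw": 0,"dx": 0,"dy": 0,"dz": 0,"rx": 0,"ry": 0,"rz": 0},{"jaw": 0,"dx": 0,"dy": 0,"dz": 0,"rx": 0,"ry": 0,"rz": 0},{"jaw": 0,"dx": 0,"dy": 0,"dz": 0,"rx": 0,"ry": 0,"rz": 0},{"jaw": 0,"dx": 0,"dy": 0,"dz": 0,"rx": 0,"ry": 0,"rz": 0},{"jaw": 0,"dx": 0,"dy": 0,"dz": 0,"rx": 0,"ry": 0,"rz": 0},{"jaw": 0,"dx": 0,"dy": 0,"dz": 0,"rx": 0,"ry": 0,"rz": 0},{"jaw": 0,"dx": 0,"dy": 0,"dz": 0,"rx": 0,"ry": 0,"rz": 0},{"jaw": 0,"dx": 0,"dy": 0,"dz": 0,"rx": 0,"ry": 0,"rz": 0}], force=70)

```text
time_s: 3.97
eef_pos: [0.5646, -0.2326, 0.2024]
orientation: [-0.003, 0.65, 0.76, 0.0]
ft_force: [-0.3, 4.8, 6.1]
width: 0.0152
```

```bash
python3 - <<'E'
from h import *
o=st();print(shift([.564,-.241,.204]),o["wrist_torque"])
D=cam("side");im=snap("side","s1.png");S=cam("scene");i2=snap("scene","sc1.png")
f=lambda a:np.clip(a[:,:,::-1].astype(float)*1.5,0,255).astype(np.uint8)
a=np.hstack([cv2.resize(f(i2)[130:250,160:280],(400,400)),cv2.resize(f(im)[200:320,265:385],(400,400))])
cv2.imwrite("pics/g1.png",a)
E
```

```text
{'time_s': 3.9667, 'eef_pos': [0.5646, -0.2326, 0.2024], 'orientation': [-0.0034, 0.6499, 0.76, 0.0005], 'ft_force': [-0.3181, 4.8396, 6.1026], 'width': 0.0152, 'qpos': [-0.2196, 0.4772, 0.6976, 1.7755, -0.356, 1.0245, 0.7691]}
[-0.0205 -0.0049 -0.0041] [0.80673933 0.21422326 0.06719888]
```

View pics/g1.png

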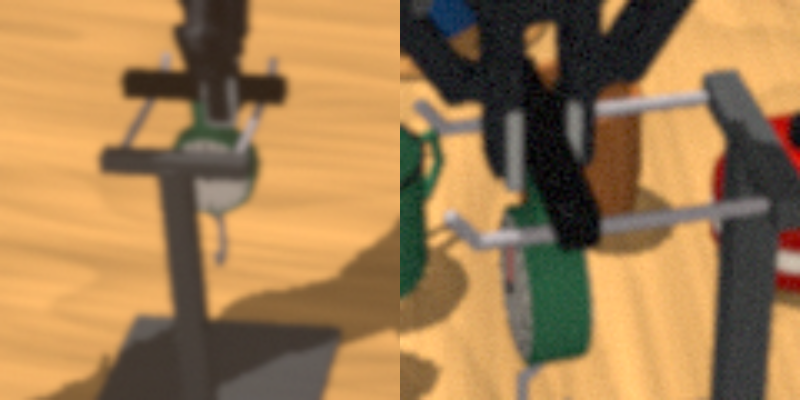

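The fingers hold the handle about 8–10 mm toward +y of its centre (left: fingers at column 220, handle centre at 205). I'll regrasp at the centre.

>>> send_rows(increments=[{"jaw": 0.45,"dx": 0,"dy": 0,"dz": 0,"rx": 0,"ry": 0,"rz": 0},{"jaw": 0.45,"dx": 0,"dy": 0,"dz": 0,"rx": 0,"ry": 0,"rz": 0},{"jaw": 0.45,"dx": 0,"dy": 0,"dz": 0,"rx": 0,"ry": 0,"rz": 0},{"jaw": 0.45,"dx": -0.022,"dy": -0.002,"dz": -0.004,"rx": 0,"ry": 0,"rz": 0},{"jaw": 0.45,"dx": -0.022,"dy": -0.002,"dz": -0.004,"rx": 0,"ry": 0,"rz": 0},{"jaw": 0.45,"dx": -0.022,"dy": -0.002,"dz": -0.004,"rx": 0,"ry": 0,"rz": 0},{"jaw": 0.45,"dx": -0.022,"dy": -0.002,"dz": -0.004,"rx": 0,"ry": 0,"rz": 0}])

```text
time_s: 4.65
eef_pos: [0.5651, -0.2419, 0.2039]
orientation: [-0.003, 0.65, 0.76, 0.0]
ft_force: [-0.5, -0.2, -0.6]
width: 0.0385
```

>>> send_rows(increments=[{"jaw": 0,"dx": 0,"dy": 0,"dz": 0,"rx": 0,"ry": 0,"rz": 0},{"jaw": 0,"dx": 0,"dy": 0,"dz": 0,"rx": 0,"ry": 0,"rz": 0},{"jaw": 0,"dx": 0,"dy": 0,"dz": 0,"rx": 0,"ry": 0,"rz": 0},{"jaw": 0,"dx": 0,"dy": 0,"dz": 0,"rx": 0,"ry": 0,"rz": 0},{"jaw": 0,"dx": 0,"dy": 0,"dz": 0,"rx": 0,"ry": 0,"rz": 0},{"jaw": 0,"dx": 0,"dy": 0,"dz": 0,"rx": 0,"ry": 0,"rz": 0}], force=80)

```text
time_s: 5.15
eef_pos: [0.5653, -0.2419, 0.204]
orientation: [-0.003, 0.65, 0.76, 0.0]
ft_force: [0.8, -0.2, 0.3]
width: 0.0146
```

>>> send_rows(increments=[{"jaw": 0,"dx": 0,"dy": 0,"dz": -0.03,"rx": 0,"ry": 0,"rz": 0},{"jaw": 0,"dx": 0,"dy": 0,"dz": -0.06,"rx": 0,"ry": 0,"rz": 0},{"jaw": 0,"dx": 0,"dy": 0,"dz": -0.065,"rx": 0,"ry": 0,"rz": 0},{"jaw": 0,"dx": 0,"dy": 0,"dz": -0.065,"rx": 0,"ry": 0,"rz": 0},{"jaw": 0,"dx": 0,"dy": -0.05,"dz": -0.065,"rx": 0,"ry": 0,"rz": 0},{"jaw": 0,"dx": 0,"dy": -0.1,"dz": -0.065,"rx": 0,"ry": 0,"rz": 0},{"jaw": 0,"dx": 0,"dy": -0.15,"dz": -0.065,"rx": 0,"ry": 0,"rz": 0},{"jaw": 0,"dx": 0,"dy": -0.2,"dz": -0.08,"rx": 0,"ry": 0,"rz": 0},{"jaw": 0,"dx": 0,"dy": -0.25,"dz": -0.12,"rx": 0,"ry": 0,"rz": 0},{"jaw": 0,"dx": 0,"dy": -0.3,"dz": -0.18,"rx": 0,"ry": 0,"rz": 0},{"jaw": 0,"dx": 0,"dy": -0.3,"dz": -0.25,"rx": 0,"ry": 0,"rz": 0},{"jaw": 0,"dx": 0,"dy": -0.3,"dz": -0.3,"rx": 0,"ry": 0,"rz": 0},{"jaw": 0,"dx": 0,"dy": -0.3,"dz": -0.3,"rx": 0,"ry": 0,"rz": 0},{"jaw": 0,"dx": 0,"dy": -0.3,"dz": -0.3,"rx": 0,"ry": 0,"rz": 0}])

```text
time_s: 6.32
eef_pos: [0.4475, -0.2611, 0.3249]
orientation: [-0.002, 0.65, 0.76, 0.001]
ft_force: [-0.7, -0.2, -3.4]
width: 0.0148
```

```bash
python3 - <<'E'
from h import *
st();print(shift([.467,.05,.32]),shift([.467,.256,.32]))
E
```

```text
{'time_s': 6.3167, 'eef_pos': [0.4475, -0.2611, 0.3249], 'orientation': [-0.0025, 0.65, 0.7599, 0.0012], 'ft_force': [-0.7343, -0.1754, -3.4444], 'width': 0.0148, 'qpos': [-0.2996, 0.1568, 0.8141, 1.842, -0.1259, 1.1986, 0.7106]}
[0.7606 0.1687 0.0162] [1.2694 0.2485 0.0189]
```

>>> send_rows(increments=[{"jaw": 0,"dx": 0.03,"dy": 0.01,"dz": 0,"rx": 0,"ry": 0,"rz": 0},{"jaw": 0,"dx": 0.09,"dy": 0.02,"dz": 0,"rx": 0,"ry": 0,"rz": 0},{"jaw": 0,"dx": 0.16,"dy": 0.04,"dz": 0,"rx": 0,"ry": 0,"rz": 0},{"jaw": 0,"dx": 0.24,"dy": 0.06,"dz": 0,"rx": 0,"ry": 0,"rz": -0.003},{"jaw": 0,"dx": 0.32,"dy": 0.08,"dz": 0,"rx": 0,"ry": 0,"rz": -0.006},{"jaw": 0,"dx": 0.4,"dy": 0.1,"dz": 0,"rx": 0,"ry": 0,"rz": -0.009},{"jaw": 0,"dx": 0.48,"dy": 0.12,"dz": 0,"rx": 0,"ry": 0,"rz": -0.012},{"jaw": 0,"dx": 0.56,"dy": 0.14,"dz": 0,"rx": 0,"ry": 0,"rz": -0.015},{"jaw": 0,"dx": 0.64,"dy": 0.16,"dz": 0,"rx": 0,"ry": 0,"rz": -0.018},{"jaw": 0,"dx": 0.72,"dy": 0.17,"dz": 0,"rx": 0,"ry": 0,"rz": -0.018},{"jaw": 0,"dx": 0.8,"dy": 0.18,"dz": 0,"rx": 0,"ry": 0,"rz": -0.018},{"jaw": 0,"dx": 0.88,"dy": 0.19,"dz": 0,"rx": 0,"ry": 0,"rz": -0.018},{"jaw": 0,"dx": 0.94,"dy": 0.2,"dz": 0,"rx": 0,"ry": 0,"rz": -0.018},{"jaw": 0,"dx": 0.98,"dy": 0.2,"dz": 0,"rx": 0,"ry": 0,"rz": -0.018},{"jaw": 0,"dx": 0.98,"dy": 0.2,"dz": 0,"rx": 0,"ry": 0,"rz": -0.018},{"jaw": 0,"dx": 0.98,"dy": 0.2,"dz": 0,"rx": 0,"ry": 0,"rz": -0.018}])

```text
time_s: 7.65
eef_pos: [0.4647, 0.1391, 0.325]
orientation: [-0.003, 0.605, 0.796, -0.0]
ft_force: [-0.9, -0.5, -2.4]
width: 0.0148
```

```bash
python3 - <<'E'
from h import *
o=st();q=R.from_quat(np.roll(o["orientation"],-1)).as_matrix();print(q.round(3))
print(shift([.467,.256,.32]),shift([.467,.256,.231]))
E
```

```text
{'time_s': 7.65, 'eef_pos': [0.4647, 0.1391, 0.325], 'orientation': [-0.003, 0.605, 0.7962, -0.0004], 'ft_force': [-0.9319, -0.516, -2.3718], 'width': 0.0148, 'qpos': [-0.8241, 0.0669, 0.4358, 1.8931, -0.0355, 1.1917, -0.1047]}
[[-0.268  0.963 -0.005]
 [ 0.963  0.268  0.003]
 [ 0.004 -0.004 -1.   ]]
[0.2799 0.0837 0.0134] [0.2789 0.0847 0.2359]
```

>>> send_rows(increments=[{"jaw": 0,"dx": 0.06,"dy": 0.02,"dz": 0,"rx": 0,"ry": 0,"rz": 0},{"jaw": 0,"dx": 0.13,"dy": 0.04,"dz": 0,"rx": 0,"ry": 0,"rz": 0},{"jaw": 0,"dx": 0.21,"dy": 0.06,"dz": 0.02,"rx": 0,"ry": 0,"rz": 0},{"jaw": 0,"dx": 0.26,"dy": 0.08,"dz": 0.08,"rx": 0,"ry": 0,"rz": 0},{"jaw": 0,"dx": 0.28,"dy": 0.085,"dz": 0.14,"rx": 0,"ry": 0,"rz": 0},{"jaw": 0,"dx": 0.28,"dy": 0.085,"dz": 0.19,"rx": 0,"ry": 0,"rz": 0},{"jaw": 0,"dx": 0.28,"dy": 0.085,"dz": 0.22,"rx": 0,"ry": 0,"rz": 0},{"jaw": 0,"dx": 0.28,"dy": 0.085,"dz": 0.236,"rx": 0,"ry": 0,"rz": 0},{"jaw": 0,"dx": 0.28,"dy": 0.085,"dz": 0.236,"rx": 0,"ry": 0,"rz": 0},{"jaw": 0,"dx": 0.28,"dy": 0.085,"dz": 0.236,"rx": 0,"ry": 0,"rz": 0}])

```text
time_s: 8.48
eef_pos: [0.4674, 0.2555, 0.2309]
orientation: [-0.003, 0.606, 0.796, -0.001]
ft_force: [0.5, 0.2, -3.2]
width: 0.0147
```

```bash
cat > two.py <<'E'
from h import *
import sys
def two(f,p):
    "side and scene close-ups round world point p; prints crop origins, scale 5"
    out=[]
    for n in("side","scene"):
        im=snap(n,f"{f}_{n}.png")[:,:,::-1]; u,v=proj(cam(n),p).round().astype(int)
        x,y=max(u-40,0),max(v-60,0); out.append(cv2.resize(im[y:y+120,x:x+80],(400,600),interpolation=cv2.INTER_CUBIC)); print(n,"origin",x,y)
    a=np.clip(np.hstack(out).astype(float)*1.6,0,255).astype(np.uint8)
    cv2.imwrite(f"pics/{f}.png",a)
E
python3 - <<'E'
from two import *
st();two("t1",[.49,.262,.12])
for n in("side","scene"):print(n,[proj(cam(n),p).round(1) for p in([.467,.256,.11],[.525,.272,.132])])
E
```

```text
{'time_s': 8.4833, 'eef_pos': [0.4674, 0.2555, 0.2309], 'orientation': [-0.0029, 0.6056, 0.7957, -0.0007], 'ft_force': [0.4984, 0.174, -3.1994], 'width': 0.0147, 'qpos': [-0.9107, 0.25, 0.3537, 1.9126, -0.108, 0.9999, -0.2388]}
side origin 217 98
scene origin 403 145
side [array([246.7, 163.5]), array([272.2, 150.8])]
scene [array([439.5, 203.6]), array([447.8, 209.8])]
```

View pics/t1.png

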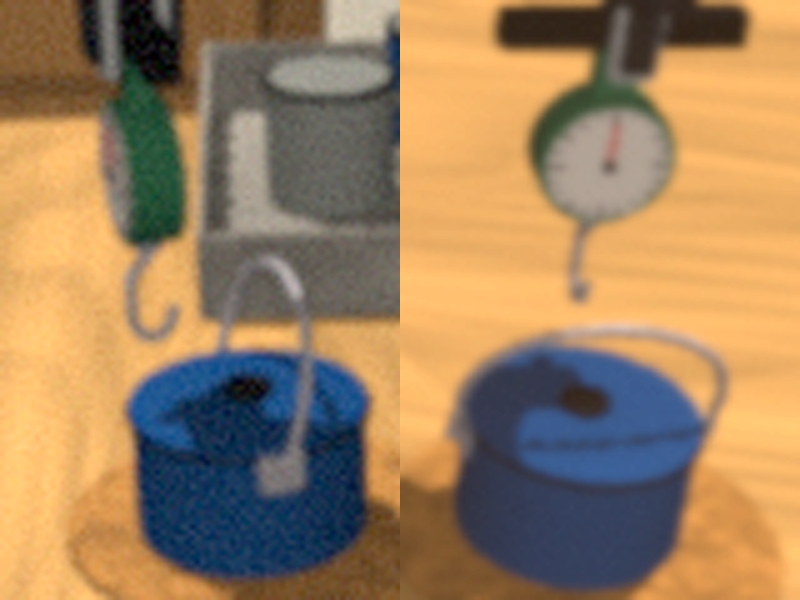

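Side view (left): the hook's bottom is at (247.4, 164.6), its tip faces the bail, and the bail apex is at (270, 149.6). In the scene view the hook's bottom is at (438.6, 204.2).

```bash
python3 - <<'E'
from h import *
d=cam("side");s=cam("scene")
p,e=tri(d,(247.4,164.6),s,(438.6,204.2));print("hook bottom",p.round(4),e)
h,e=tri(d,(217+125/5,98+30/5),s,(403+222/5,145+28/5));print("handle",h.round(4),e)
print("handle-hook proj",[proj(c,[.467,.256,z]).round(1) for c in(s,d) for z in(.252,.110)])
for u in(445,447,449):print("apex",*tri(d,(270,149.6),s,(u,210.7)))
print(shift([.525,.272,.231]))
E
```

```text
hook bottom [0.4683 0.2539 0.1084] 0.000636082320230891
handle [0.4652 0.2536 0.2491] 0.0011538414327288634
handle-hook proj [array([448.6, 150.2]), array([439.5, 203.6]), array([242.7, 102.1]), array([246.7, 163.5])]
apex [0.52238721 0.26791939 0.13236171] 0.009432472387307456
apex [0.52186996 0.27200399 0.13158977] 0.007408213383223893
apex [0.52135583 0.27608765 0.13082017] 0.005383811164122992
[-1.000e-04  1.484e-01  1.900e-03]
```

>>> send_rows(increments=[{"jaw": 0,"dx": 0,"dy": 0.01,"dz": 0,"rx": 0,"ry": 0,"rz": 0},{"jaw": 0,"dx": 0,"dy": 0.025,"dz": 0,"rx": 0,"ry": 0,"rz": 0},{"jaw": 0,"dx": 0,"dy": 0.04,"dz": 0,"rx": 0,"ry": 0,"rz": 0},{"jaw": 0,"dx": 0,"dy": 0.055,"dz": 0,"rx": 0,"ry": 0,"rz": 0},{"jaw": 0,"dx": 0,"dy": 0.07,"dz": 0,"rx": 0,"ry": 0,"rz": 0},{"jaw": 0,"dx": 0,"dy": 0.085,"dz": 0,"rx": 0,"ry": 0,"rz": 0},{"jaw": 0,"dx": 0,"dy": 0.1,"dz": 0,"rx": 0,"ry": 0,"rz": 0},{"jaw": 0,"dx": 0,"dy": 0.115,"dz": 0,"rx": 0,"ry": 0,"rz": 0},{"jaw": 0,"dx": 0,"dy": 0.13,"dz": 0,"rx": 0,"ry": 0,"rz": 0},{"jaw": 0,"dx": 0,"dy": 0.14,"dz": 0,"rx": 0,"ry": 0,"rz": 0},{"jaw": 0,"dx": 0,"dy": 0.15,"dz": 0,"rx": 0,"ry": 0,"rz": 0},{"jaw": 0,"dx": 0,"dy": 0.15,"dz": 0,"rx": 0,"ry": 0,"rz": 0},{"jaw": 0,"dx": 0,"dy": 0.15,"dz": 0,"rx": 0,"ry": 0,"rz": 0},{"jaw": 0,"dx": 0,"dy": 0.15,"dz": -0.015,"rx": 0,"ry": 0,"rz": 0},{"jaw": 0,"dx": 0,"dy": 0.15,"dz": -0.03,"rx": 0,"ry": 0,"rz": 0},{"jaw": 0,"dx": 0,"dy": 0.15,"dz": -0.045,"rx": 0,"ry": 0,"rz": 0},{"jaw": 0,"dx": 0,"dy": 0.15,"dz": -0.055,"rx": 0,"ry": 0,"rz": 0},{"jaw": 0,"dx": 0,"dy": 0.15,"dz": -0.055,"rx": 0,"ry": 0,"rz": 0}])

```text
time_s: 10.08
eef_pos: [0.5261, 0.2723, 0.2551]
orientation: [-0.003, 0.605, 0.796, 0.001]
ft_force: [0.5, -0.1, -4.4]
width: 0.015
```

```bash
python3 - <<'E'
from two import *
o=st();two("t2",[.515,.265,.13])
E
```

```text
{'time_s': 10.0833, 'eef_pos': [0.5261, 0.2723, 0.2551], 'orientation': [-0.0025, 0.6054, 0.7959, 0.0013], 'ft_force': [0.45, -0.1405, -4.3695], 'width': 0.015, 'qpos': [-0.8655, 0.3291, 0.3643, 1.7529, -0.1371, 1.0833, -0.1845]}
side origin 228 93
scene origin 405 148
```

View pics/t2.png

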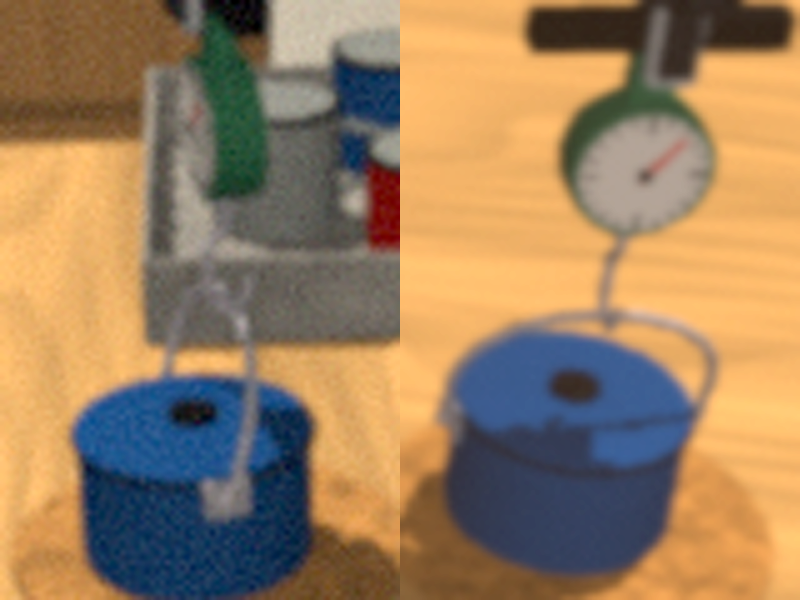

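The hook holds the bail and the needles have turned about 50°. I'll centre it over the pot, then lift slowly.

```bash
python3 - <<'E'
from h import *
print(shift([.508,.266,.255]),shift([.508,.266,.28]))
E
```

```text
[-0.0031 -0.0467 -0.0024] [-0.0028 -0.0469 -0.0649]
```

>>> send_rows(increments=[{"jaw": 0,"dx": 0,"dy": -0.01,"dz": 0,"rx": 0,"ry": 0,"rz": 0},{"jaw": 0,"dx": -0.002,"dy": -0.022,"dz": 0,"rx": 0,"ry": 0,"rz": 0},{"jaw": 0,"dx": -0.003,"dy": -0.035,"dz": 0,"rx": 0,"ry": 0,"rz": 0},{"jaw": 0,"dx": -0.003,"dy": -0.047,"dz": 0,"rx": 0,"ry": 0,"rz": 0},{"jaw": 0,"dx": -0.003,"dy": -0.047,"dz": 0,"rx": 0,"ry": 0,"rz": 0},{"jaw": 0,"dx": -0.003,"dy": -0.047,"dz": -0.01,"rx": 0,"ry": 0,"rz": 0},{"jaw": 0,"dx": -0.003,"dy": -0.047,"dz": -0.02,"rx": 0,"ry": 0,"rz": 0},{"jaw": 0,"dx": -0.003,"dy": -0.047,"dz": -0.03,"rx": 0,"ry": 0,"rz": 0},{"jaw": 0,"dx": -0.003,"dy": -0.047,"dz": -0.04,"rx": 0,"ry": 0,"rz": 0},{"jaw": 0,"dx": -0.003,"dy": -0.047,"dz": -0.05,"rx": 0,"ry": 0,"rz": 0},{"jaw": 0,"dx": -0.003,"dy": -0.047,"dz": -0.06,"rx": 0,"ry": 0,"rz": 0},{"jaw": 0,"dx": -0.003,"dy": -0.047,"dz": -0.065,"rx": 0,"ry": 0,"rz": 0},{"jaw": 0,"dx": -0.003,"dy": -0.047,"dz": -0.065,"rx": 0,"ry": 0,"rz": 0},{"jaw": 0,"dx": -0.003,"dy": -0.047,"dz": -0.065,"rx": 0,"ry": 0,"rz": 0},{"jaw": 0,"dx": -0.003,"dy": -0.047,"dz": -0.065,"rx": 0,"ry": 0,"rz": 0}])

```text
time_s: 11.43
eef_pos: [0.5079, 0.2658, 0.2798]
orientation: [-0.003, 0.605, 0.796, 0.001]
ft_force: [0.2, 0.5, -6.8]
width: 0.0145
```

```bash
cat > pot.py <<'E'
from h import *
def blue(n):
    "bounding box and centroid of the pot's blue"
    im=bot.capture(n)[:,:,::-1];hsv=cv2.cvtColor(np.ascontiguousarray(im),cv2.COLOR_BGR2HSV);m=cv2.inRange(hsv,(100,110,25),(128,255,255))
    u,v=(266,190) if n=="side" else (439,235)
    z=np.zeros_like(m);z[v-50:v+45,u-45:u+45]=255
    ct=np.vstack([c for c in cv2.findContours(m&z,0,1)[0] if cv2.contourArea(c)>60 and cv2.boundingRect(c)[1]>v-35]);b=cv2.boundingRect(ct)
    return b,b[1]+b[3]
E
python3 - <<'E'
from pot import *
st()
for i in range(3):print(blue("side"),blue("scene"),bot.get_obs()["ft_force"].round(2))
i=cv2.imread
bot0=bot.capture
for n in("side","scene"):
    bot.capture=lambda n,_=0:cv2.imread(f"pics/{n}0.png")[:,:,::-1]
    print("start",blue(n)); c=cam(n);a=proj(c,[.509,.264,.005]);b=proj(c,[.509,.264,.015]);print("px per 10mm",(b-a).round(2))
E
```

```text
{'time_s': 11.4333, 'eef_pos': [0.5079, 0.2658, 0.2798], 'orientation': [-0.0027, 0.6054, 0.7959, 0.0005], 'ft_force': [0.2301, 0.5158, -6.7647], 'width': 0.0145, 'qpos': [-0.8857, 0.2733, 0.3681, 1.766, -0.114, 1.1234, -0.2102]}
((243, 169, 47, 44), 213) ((417, 216, 46, 45), 261) [ 0.79  0.35 -6.52]
((243, 169, 47, 44), 213) ((417, 216, 46, 45), 261) [-0.33 -0.4  -7.31]
((243, 169, 47, 44), 213) ((417, 216, 46, 45), 261) [ 0.   -0.08 -7.03]
start ((243, 169, 47, 44), 213)
px per 10mm [-0.17 -3.71]
start ((417, 215, 46, 45), 260)
px per 10mm [ 0.58 -3.29]
```

>>> send_rows(increments=[{"jaw": 0,"dx": 0,"dy": 0,"dz": -0.008,"rx": 0,"ry": 0,"rz": 0},{"jaw": 0,"dx": 0,"dy": 0,"dz": -0.016,"rx": 0,"ry": 0,"rz": 0},{"jaw": 0,"dx": 0,"dy": 0,"dz": -0.025,"rx": 0,"ry": 0,"rz": 0},{"jaw": 0,"dx": 0,"dy": 0,"dz": -0.025,"rx": 0,"ry": 0,"rz": 0},{"jaw": 0,"dx": 0,"dy": 0,"dz": -0.025,"rx": 0,"ry": 0,"rz": 0},{"jaw": 0,"dx": 0,"dy": 0,"dz": -0.025,"rx": 0,"ry": 0,"rz": 0}])

```text
time_s: 12.23
eef_pos: [0.508, 0.2658, 0.2899]
orientation: [-0.003, 0.605, 0.796, 0.001]
ft_force: [-0.4, -1.0, -9.1]
width: 0.0148
```

```bash
python3 - <<'E'
from pot import *
st()
for i in range(3):print(blue("side"),blue("scene"),bot.get_obs()["ft_force"].round(2))
E
```

```text
{'time_s': 12.2333, 'eef_pos': [0.508, 0.2658, 0.2899], 'orientation': [-0.0027, 0.6054, 0.7959, 0.0006], 'ft_force': [-0.3725, -1.0306, -9.1424], 'width': 0.0148, 'qpos': [-0.8878, 0.2648, 0.3698, 1.7531, -0.1101, 1.1442, -0.2137]}
((244, 169, 46, 44), 213) ((417, 216, 46, 45), 261) [ 0.31  0.45 -8.47]
((243, 169, 47, 44), 213) ((417, 216, 46, 45), 261) [ 0.07 -0.37 -8.66]
((243, 169, 47, 44), 213) ((417, 216, 46, 45), 261) [ 0.17 -0.63 -8.36]
```

>>> send_rows(increments=[{"jaw": 0,"dx": 0,"dy": 0,"dz": -0.006,"rx": 0,"ry": 0,"rz": 0},{"jaw": 0,"dx": 0,"dy": 0,"dz": -0.012,"rx": 0,"ry": 0,"rz": 0},{"jaw": 0,"dx": 0,"dy": 0,"dz": -0.018,"rx": 0,"ry": 0,"rz": 0},{"jaw": 0,"dx": 0,"dy": 0,"dz": -0.025,"rx": 0,"ry": 0,"rz": 0},{"jaw": 0,"dx": 0,"dy": 0,"dz": -0.025,"rx": 0,"ry": 0,"rz": 0},{"jaw": 0,"dx": 0,"dy": 0,"dz": -0.025,"rx": 0,"ry": 0,"rz": 0}])

```text
time_s: 13.03
eef_pos: [0.5081, 0.2658, 0.3001]
orientation: [-0.003, 0.605, 0.796, 0.001]
ft_force: [-0.3, -0.8, -8.3]
width: 0.0149
```

```bash
python3 - <<'E'
from pot import *
st()
for i in range(3):print(blue("side"),blue("scene"),bot.get_obs()["ft_force"].round(2))
E
```

```text
{'time_s': 13.0333, 'eef_pos': [0.5081, 0.2658, 0.3001], 'orientation': [-0.0027, 0.6054, 0.7959, 0.0007], 'ft_force': [-0.2581, -0.755, -8.3011], 'width': 0.0149, 'qpos': [-0.8897, 0.2565, 0.3714, 1.7396, -0.1064, 1.1651, -0.2169]}
((243, 165, 47, 45), 210) ((418, 213, 46, 45), 258) [-0.27  0.47 -9.86]
((243, 165, 47, 45), 210) ((417, 213, 47, 45), 258) [ 0.85 -0.41 -8.65]
((243, 166, 47, 44), 210) ((417, 213, 47, 45), 258) [-0.59  0.62 -9.11]
```

>>> send_rows(increments=[{"jaw": 0,"dx": 0,"dy": 0,"dz": -0.005,"rx": 0,"ry": 0,"rz": 0},{"jaw": 0,"dx": 0,"dy": 0,"dz": -0.01,"rx": 0,"ry": 0,"rz": 0},{"jaw": 0,"dx": 0,"dy": 0,"dz": -0.015,"rx": 0,"ry": 0,"rz": 0},{"jaw": 0,"dx": 0,"dy": 0,"dz": -0.015,"rx": 0,"ry": 0,"rz": 0},{"jaw": 0,"dx": 0,"dy": 0,"dz": -0.015,"rx": 0,"ry": 0,"rz": 0},{"jaw": 0,"dx": 0,"dy": 0,"dz": -0.015,"rx": 0,"ry": 0,"rz": 0},{"jaw": 0,"dx": 0,"dy": 0,"dz": -0.015,"rx": 0,"ry": 0,"rz": 0},{"jaw": 0,"dx": 0,"dy": 0,"dz": -0.015,"rx": 0,"ry": 0,"rz": 0}])

```text
time_s: 14.0
eef_pos: [0.5078, 0.2657, 0.3055]
orientation: [-0.003, 0.605, 0.796, 0.0]
ft_force: [-0.5, 0.3, -8.9]
width: 0.0149
```

```bash
python3 - <<'E'
from pot import *
from two import two
st()
two("t3",[.509,.264,.13])
for i in range(3):print(blue("side"),blue("scene"),bot.get_obs()["ft_force"].round(2))
E
```

```text
{'time_s': 14.0, 'eef_pos': [0.5078, 0.2657, 0.3055], 'orientation': [-0.0029, 0.6054, 0.7959, 0.0002], 'ft_force': [-0.4824, 0.2845, -8.9026], 'width': 0.0149, 'qpos': [-0.8908, 0.2524, 0.3722, 1.7322, -0.1044, 1.1774, -0.2188]}
side origin 225 93
scene origin 404 146
((243, 162, 47, 46), 208) ((418, 211, 46, 26), 237) [ 0.29 -0.87 -9.43]
((243, 162, 47, 46), 208) ((418, 211, 46, 26), 237) [-0.35  0.3  -9.37]
((243, 163, 47, 45), 208) ((418, 211, 46, 26), 237) [-0.08  0.25 -9.01]
```

View pics/t3.png

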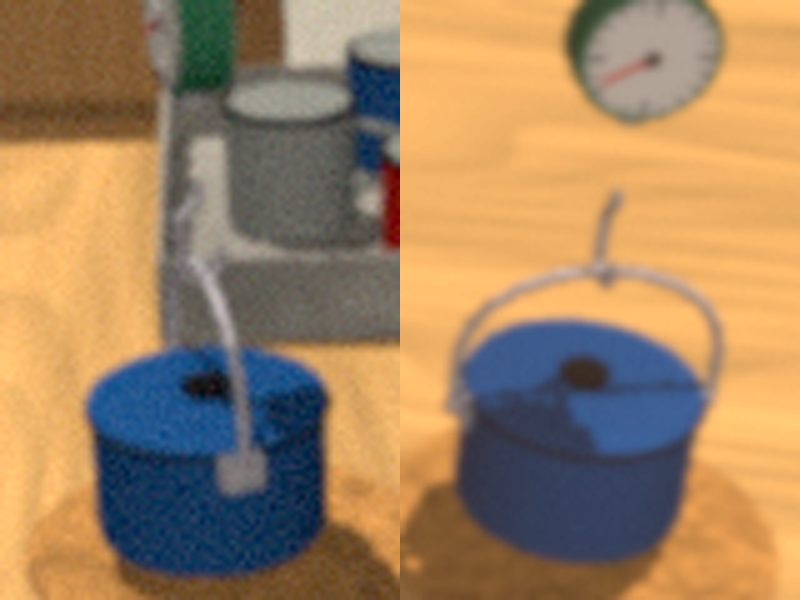

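The pot hangs level about 14 mm clear and the scene dial's needle is at about 248°, so about 0.69 kg. Holding 2.5 s.

>>> send_rows(increments=[{"jaw": 0,"dx": 0,"dy": 0,"dz": 0,"rx": 0,"ry": 0,"rz": 0},{"jaw": 0,"dx": 0,"dy": 0,"dz": 0,"rx": 0,"ry": 0,"rz": 0},{"jaw": 0,"dx": 0,"dy": 0,"dz": 0,"rx": 0,"ry": 0,"rz": 0},{"jaw": 0,"dx": 0,"dy": 0,"dz": 0,"rx": 0,"ry": 0,"rz": 0},{"jaw": 0,"dx": 0,"dy": 0,"dz": 0,"rx": 0,"ry": 0,"rz": 0},{"jaw": 0,"dx": 0,"dy": 0,"dz": 0,"rx": 0,"ry": 0,"rz": 0},{"jaw": 0,"dx": 0,"dy": 0,"dz": 0,"rx": 0,"ry": 0,"rz": 0},{"jaw": 0,"dx": 0,"dy": 0,"dz": 0,"rx": 0,"ry": 0,"rz": 0},{"jaw": 0,"dx": 0,"dy": 0,"dz": 0,"rx": 0,"ry": 0,"rz": 0},{"jaw": 0,"dx": 0,"dy": 0,"dz": 0,"rx": 0,"ry": 0,"rz": 0},{"jaw": 0,"dx": 0,"dy": 0,"dz": 0,"rx": 0,"ry": 0,"rz": 0},{"jaw": 0,"dx": 0,"dy": 0,"dz": 0,"rx": 0,"ry": 0,"rz": 0},{"jaw": 0,"dx": 0,"dy": 0,"dz": 0,"rx": 0,"ry": 0,"rz": 0},{"jaw": 0,"dx": 0,"dy": 0,"dz": 0,"rx": 0,"ry": 0,"rz": 0},{"jaw": 0,"dx": 0,"dy": 0,"dz": 0,"rx": 0,"ry": 0,"rz": 0},{"jaw": 0,"dx": 0,"dy": 0,"dz": 0,"rx": 0,"ry": 0,"rz": 0},{"jaw": 0,"dx": 0,"dy": 0,"dz": 0,"rx": 0,"ry": 0,"rz": 0},{"jaw": 0,"dx": 0,"dy": 0,"dz": 0,"rx": 0,"ry": 0,"rz": 0},{"jaw": 0,"dx": 0,"dy": 0,"dz": 0,"rx": 0,"ry": 0,"rz": 0},{"jaw": 0,"dx": 0,"dy": 0,"dz": 0,"rx": 0,"ry": 0,"rz": 0}])

```text
time_s: 16.07
eef_pos: [0.5079, 0.2657, 0.3056]
orientation: [-0.003, 0.605, 0.796, 0.0]
ft_force: [-0.3, -0.7, -8.9]
width: 0.0147
```

>>> send_rows(increments=[{"jaw": 0,"dx": 0,"dy": 0,"dz": 0,"rx": 0,"ry": 0,"rz": 0},{"jaw": 0,"dx": 0,"dy": 0,"dz": 0,"rx": 0,"ry": 0,"rz": 0},{"jaw": 0,"dx": 0,"dy": 0,"dz": 0,"rx": 0,"ry": 0,"rz": 0},{"jaw": 0,"dx": 0,"dy": 0,"dz": 0,"rx": 0,"ry": 0,"rz": 0},{"jaw": 0,"dx": 0,"dy": 0,"dz": 0,"rx": 0,"ry": 0,"rz": 0},{"jaw": 0,"dx": 0,"dy": 0,"dz": 0,"rx": 0,"ry": 0,"rz": 0},{"jaw": 0,"dx": 0,"dy": 0,"dz": 0,"rx": 0,"ry": 0,"rz": 0},{"jaw": 0,"dx": 0,"dy": 0,"dz": 0,"rx": 0,"ry": 0,"rz": 0},{"jaw": 0,"dx": 0,"dy": 0,"dz": 0,"rx": 0,"ry": 0,"rz": 0},{"jaw": 0,"dx": 0,"dy": 0,"dz": 0,"rx": 0,"ry": 0,"rz": 0},{"jaw": 0,"dx": 0,"dy": 0,"dz": 0,"rx": 0,"ry": 0,"rz": 0},{"jaw": 0,"dx": 0,"dy": 0,"dz": 0,"rx": 0,"ry": 0,"rz": 0}])

```text
time_s: 17.07
eef_pos: [0.5079, 0.2657, 0.3056]
orientation: [-0.003, 0.605, 0.796, 0.0]
ft_force: [1.0, -0.4, -7.5]
width: 0.0151
```

```bash
python3 - <<'E'
from pot import *
st();print(blue("side"),blue("scene"))
E
```

```text
{'time_s': 17.0667, 'eef_pos': [0.5079, 0.2657, 0.3056], 'orientation': [-0.0028, 0.6054, 0.7959, 0.0003], 'ft_force': [0.9941, -0.3587, -7.515], 'width': 0.0151, 'qpos': [-0.8907, 0.2523, 0.3722, 1.732, -0.1043, 1.1774, -0.2188]}
((243, 162, 47, 46), 208) ((418, 211, 46, 26), 237)
```

>>> send_rows(increments=[{"jaw": 0,"dx": 0,"dy": 0,"dz": 0.005,"rx": 0,"ry": 0,"rz": 0},{"jaw": 0,"dx": 0,"dy": 0,"dz": 0.01,"rx": 0,"ry": 0,"rz": 0},{"jaw": 0,"dx": 0,"dy": 0,"dz": 0.015,"rx": 0,"ry": 0,"rz": 0},{"jaw": 0,"dx": 0,"dy": 0,"dz": 0.02,"rx": 0,"ry": 0,"rz": 0},{"jaw": 0,"dx": 0,"dy": 0,"dz": 0.024,"rx": 0,"ry": 0,"rz": 0},{"jaw": 0,"dx": 0,"dy": 0,"dz": 0.028,"rx": 0,"ry": 0,"rz": 0},{"jaw": 0,"dx": 0,"dy": 0,"dz": 0.032,"rx": 0,"ry": 0,"rz": 0},{"jaw": 0,"dx": 0,"dy": 0,"dz": 0.036,"rx": 0,"ry": 0,"rz": 0},{"jaw": 0,"dx": 0,"dy": 0,"dz": 0.04,"rx": 0,"ry": 0,"rz": 0},{"jaw": 0,"dx": 0,"dy": 0,"dz": 0.045,"rx": 0,"ry": 0,"rz": 0},{"jaw": 0,"dx": 0,"dy": 0,"dz": 0.05,"rx": 0,"ry": 0,"rz": 0},{"jaw": 0,"dx": 0,"dy": 0,"dz": 0.055,"rx": 0,"ry": 0,"rz": 0},{"jaw": 0,"dx": 0,"dy": 0,"dz": 0.065,"rx": 0,"ry": 0,"rz": 0},{"jaw": 0,"dx": 0,"dy": 0,"dz": 0.075,"rx": 0,"ry": 0,"rz": 0},{"jaw": 0,"dx": 0,"dy": 0,"dz": 0.085,"rx": 0,"ry": 0,"rz": 0},{"jaw": 0,"dx": 0,"dy": 0,"dz": 0.095,"rx": 0,"ry": 0,"rz": 0},{"jaw": 0,"dx": 0,"dy": 0,"dz": 0.105,"rx": 0,"ry": 0,"rz": 0},{"jaw": 0,"dx": 0,"dy": 0,"dz": 0.115,"rx": 0,"ry": 0,"rz": 0},{"jaw": 0,"dx": 0,"dy": 0,"dz": 0.125,"rx": 0,"ry": 0,"rz": 0},{"jaw": 0,"dx": 0,"dy": 0,"dz": 0.125,"rx": 0,"ry": 0,"rz": 0}])

```text
time_s: 18.83
eef_pos: [0.5076, 0.2655, 0.2549]
orientation: [-0.003, 0.605, 0.796, -0.0]
ft_force: [-1.3, 1.1, -4.1]
width: 0.0153
```

```bash
python3 - <<'E'
from pot import *
st();print(blue("side"),blue("scene"))
E
```

```text
{'time_s': 18.8333, 'eef_pos': [0.5076, 0.2655, 0.2549], 'orientation': [-0.0027, 0.6055, 0.7959, -0.0002], 'ft_force': [-1.2988, 1.0895, -4.1415], 'width': 0.0153, 'qpos': [-0.8803, 0.2961, 0.3637, 1.7962, -0.124, 1.0735, -0.2014]}
((243, 169, 47, 44), 213) ((417, 216, 46, 45), 261)
```

>>> send_rows(increments=[{"jaw": 0,"dx": 0,"dy": 0,"dz": 0.01,"rx": 0,"ry": 0,"rz": 0},{"jaw": 0,"dx": 0,"dy": 0,"dz": 0.022,"rx": 0,"ry": 0,"rz": 0},{"jaw": 0,"dx": 0,"dy": 0,"dz": 0.034,"rx": 0,"ry": 0,"rz": 0},{"jaw": 0,"dx": 0,"dy": 0,"dz": 0.046,"rx": 0,"ry": 0,"rz": 0},{"jaw": 0,"dx": 0,"dy": 0,"dz": 0.054,"rx": 0,"ry": 0,"rz": 0},{"jaw": 0,"dx": 0,"dy": 0,"dz": 0.054,"rx": 0,"ry": 0,"rz": 0},{"jaw": 0,"dx": 0,"dy": 0,"dz": 0.054,"rx": 0,"ry": 0,"rz": 0}])

```text
time_s: 19.52
eef_pos: [0.5075, 0.2656, 0.2338]
orientation: [-0.003, 0.605, 0.796, -0.0]
ft_force: [-0.4, -1.0, -2.8]
width: 0.0149
```

```bash
python3 - <<'E'
from two import *
st();two("t4",[.509,.264,.13])
E
```

```text
{'time_s': 19.5167, 'eef_pos': [0.5075, 0.2656, 0.2338], 'orientation': [-0.0028, 0.6055, 0.7959, -0.0002], 'ft_force': [-0.4195, -1.0295, -2.8077], 'width': 0.0149, 'qpos': [-0.8749, 0.3173, 0.3589, 1.82, -0.1341, 1.0297, -0.1928]}
side origin 225 93
scene origin 404 146
```

View pics/t4.png

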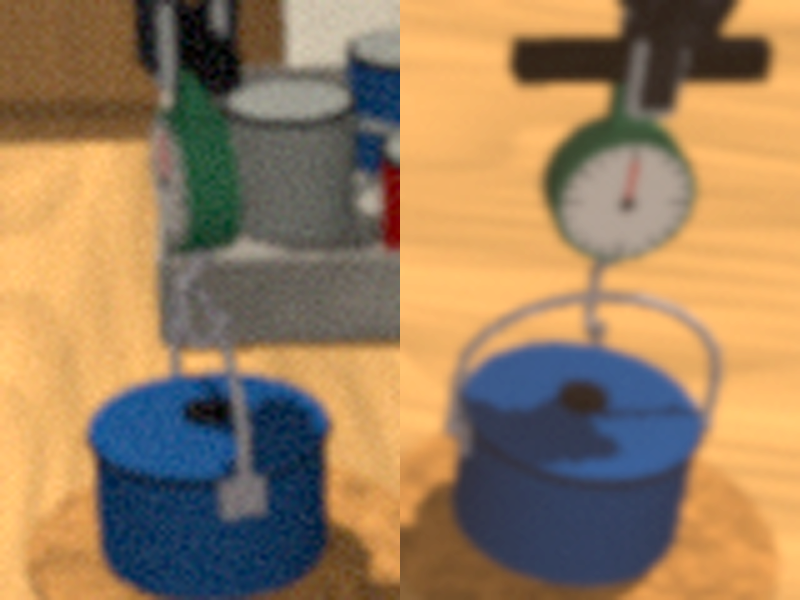

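The needle is back at zero, the pot stands on the mat, and the hook's tip (about 595, 325) lies below the wire (row 297). Next I back out, then raise.

>>> send_rows(increments=[{"jaw": 0,"dx": 0,"dy": -0.01,"dz": 0,"rx": 0,"ry": 0,"rz": 0},{"jaw": 0,"dx": 0,"dy": -0.025,"dz": 0,"rx": 0,"ry": 0,"rz": 0},{"jaw": 0,"dx": 0,"dy": -0.04,"dz": 0,"rx": 0,"ry": 0,"rz": 0},{"jaw": 0,"dx": 0,"dy": -0.055,"dz": 0,"rx": 0,"ry": 0,"rz": 0},{"jaw": 0,"dx": 0,"dy": -0.07,"dz": 0,"rx": 0,"ry": 0,"rz": 0},{"jaw": 0,"dx": 0,"dy": -0.085,"dz": 0,"rx": 0,"ry": 0,"rz": 0},{"jaw": 0,"dx": 0,"dy": -0.1,"dz": 0,"rx": 0,"ry": 0,"rz": 0},{"jaw": 0,"dx": 0,"dy": -0.115,"dz": 0,"rx": 0,"ry": 0,"rz": 0},{"jaw": 0,"dx": 0,"dy": -0.13,"dz": 0,"rx": 0,"ry": 0,"rz": 0},{"jaw": 0,"dx": 0,"dy": -0.14,"dz": -0.03,"rx": 0,"ry": 0,"rz": 0},{"jaw": 0,"dx": 0,"dy": -0.14,"dz": -0.08,"rx": 0,"ry": 0,"rz": 0},{"jaw": 0,"dx": 0,"dy": -0.14,"dz": -0.14,"rx": 0,"ry": 0,"rz": 0},{"jaw": 0,"dx": 0,"dy": -0.14,"dz": -0.2,"rx": 0,"ry": 0,"rz": 0},{"jaw": 0,"dx": 0,"dy": -0.14,"dz": -0.23,"rx": 0,"ry": 0,"rz": 0},{"jaw": 0,"dx": 0,"dy": -0.14,"dz": -0.23,"rx": 0,"ry": 0,"rz": 0},{"jaw": 0,"dx": 0,"dy": -0.14,"dz": -0.23,"rx": 0,"ry": 0,"rz": 0}])

```text
time_s: 20.95
eef_pos: [0.4544, 0.2506, 0.3272]
orientation: [-0.003, 0.606, 0.796, 0.001]
ft_force: [0.4, 0.3, -3.2]
width: 0.0145
```

```bash
python3 - <<'E'
from pot import *
o=st();print(blue("side"),blue("scene"))
print(shift([.4475,-.09,.325]))
G=R.from_quat([.65,.76,0,-.003]);C=R.from_quat(np.roll(o["orientation"],-1));print(((C.inv()*G).as_rotvec()/(2*np.pi)).round(4))
E
```

```text
{'time_s': 20.95, 'eef_pos': [0.4544, 0.2506, 0.3272], 'orientation': [-0.0025, 0.6055, 0.7958, 0.0012], 'ft_force': [0.3919, 0.2718, -3.1523], 'width': 0.0145, 'qpos': [-0.9437, 0.1306, 0.3624, 1.8204, -0.0556, 1.1989, -0.2939]}
((243, 169, 47, 44), 213) ((420, 216, 43, 26), 242)
[-0.8154 -0.2414 -0.0011]
[ 0.0003 -0.0001  0.0182]
```

>>> send_rows(increments=[{"jaw": 0,"dx": -0.03,"dy": -0.01,"dz": 0,"rx": 0,"ry": 0,"rz": 0},{"jaw": 0,"dx": -0.09,"dy": -0.03,"dz": 0,"rx": 0,"ry": 0,"rz": 0},{"jaw": 0,"dx": -0.16,"dy": -0.05,"dz": 0,"rx": 0,"ry": 0,"rz": 0},{"jaw": 0,"dx": -0.24,"dy": -0.07,"dz": 0,"rx": 0,"ry": 0,"rz": 0.003},{"jaw": 0,"dx": -0.32,"dy": -0.095,"dz": 0,"rx": 0,"ry": 0,"rz": 0.006},{"jaw": 0,"dx": -0.4,"dy": -0.12,"dz": 0,"rx": 0,"ry": 0,"rz": 0.009},{"jaw": 0,"dx": -0.48,"dy": -0.14,"dz": 0,"rx": 0,"ry": 0,"rz": 0.012},{"jaw": 0,"dx": -0.56,"dy": -0.165,"dz": 0,"rx": 0,"ry": 0,"rz": 0.015},{"jaw": 0,"dx": -0.64,"dy": -0.19,"dz": 0,"rx": 0,"ry": 0,"rz": 0.018},{"jaw": 0,"dx": -0.72,"dy": -0.21,"dz": 0,"rx": 0,"ry": 0,"rz": 0.018},{"jaw": 0,"dx": -0.78,"dy": -0.23,"dz": 0,"rx": 0,"ry": 0,"rz": 0.018},{"jaw": 0,"dx": -0.815,"dy": -0.241,"dz": 0,"rx": 0,"ry": 0,"rz": 0.018},{"jaw": 0,"dx": -0.815,"dy": -0.241,"dz": 0,"rx": 0,"ry": 0,"rz": 0.018},{"jaw": 0,"dx": -0.815,"dy": -0.241,"dz": 0,"rx": 0,"ry": 0,"rz": 0.018}])

```text
time_s: 22.22
eef_pos: [0.4465, -0.0909, 0.3238]
orientation: [-0.004, 0.651, 0.759, -0.001]
ft_force: [-0.6, 0.4, -3.0]
width: 0.015
```

```bash
python3 - <<'E'
from pot import *
o=st();print(shift([.4467,-.2605,.29]),shift([.4467,-.2605,.231]))
G=R.from_quat([.65,.76,0,-.003]);C=R.from_quat(np.roll(o["orientation"],-1));print(((C.inv()*G).as_rotvec()/(2*np.pi)).round(4))
E
```

```text
{'time_s': 22.2167, 'eef_pos': [0.4465, -0.0909, 0.3238], 'orientation': [-0.0036, 0.6505, 0.7595, -0.0012], 'ft_force': [-0.5864, 0.3715, -2.9659], 'width': 0.015, 'qpos': [-0.5983, -0.0054, 0.6758, 1.9612, 0.0012, 1.1919, 0.2313]}
[-0.4194 -0.064   0.0832] [-0.42   -0.0631  0.2307]
[-0.0004  0.0001 -0.0002]
```

>>> send_rows(increments=[{"jaw": 0,"dx": -0.04,"dy": -0.01,"dz": 0,"rx": 0,"ry": 0,"rz": 0},{"jaw": 0,"dx": -0.1,"dy": -0.02,"dz": 0,"rx": 0,"ry": 0,"rz": 0},{"jaw": 0,"dx": -0.17,"dy": -0.03,"dz": 0,"rx": 0,"ry": 0,"rz": 0},{"jaw": 0,"dx": -0.24,"dy": -0.04,"dz": 0,"rx": 0,"ry": 0,"rz": 0},{"jaw": 0,"dx": -0.31,"dy": -0.05,"dz": 0.03,"rx": 0,"ry": 0,"rz": 0},{"jaw": 0,"dx": -0.37,"dy": -0.06,"dz": 0.08,"rx": 0,"ry": 0,"rz": 0},{"jaw": 0,"dx": -0.41,"dy": -0.063,"dz": 0.13,"rx": 0,"ry": 0,"rz": 0},{"jaw": 0,"dx": -0.42,"dy": -0.063,"dz": 0.18,"rx": 0,"ry": 0,"rz": 0},{"jaw": 0,"dx": -0.42,"dy": -0.063,"dz": 0.22,"rx": 0,"ry": 0,"rz": 0},{"jaw": 0,"dx": -0.42,"dy": -0.063,"dz": 0.23,"rx": 0,"ry": 0,"rz": 0},{"jaw": 0,"dx": -0.42,"dy": -0.063,"dz": 0.23,"rx": 0,"ry": 0,"rz": 0},{"jaw": 0,"dx": -0.42,"dy": -0.063,"dz": 0.23,"rx": 0,"ry": 0,"rz": 0}])

```text
time_s: 23.22
eef_pos: [0.4472, -0.2598, 0.2316]
orientation: [-0.004, 0.65, 0.76, -0.001]
ft_force: [0.1, -0.0, -1.7]
width: 0.0147
```

```bash
python3 - <<'E'
from pot import *
o=st();print(shift([.5653,-.2419,.230]),shift([.5653,-.2419,.204]))
G=R.from_quat([.65,.76,0,-.003]);C=R.from_quat(np.roll(o["orientation"],-1));print(((C.inv()*G).as_rotvec()/(2*np.pi)).round(4))
E
```

```text
{'time_s': 23.2167, 'eef_pos': [0.4472, -0.2598, 0.2316], 'orientation': [-0.0037, 0.65, 0.7599, -0.0012], 'ft_force': [0.0838, -0.0303, -1.7116], 'width': 0.0147, 'qpos': [-0.2738, 0.28, 0.8245, 1.9631, -0.2412, 1.0069, 0.8188]}
[-0.0016  0.2987  0.002 ] [-0.0018  0.2991  0.067 ]
[-0.0004  0.0001 -0.    ]
```

>>> send_rows(increments=[{"jaw": 0,"dx": 0,"dy": 0.03,"dz": 0,"rx": 0,"ry": 0,"rz": 0},{"jaw": 0,"dx": 0,"dy": 0.07,"dz": 0,"rx": 0,"ry": 0,"rz": 0},{"jaw": 0,"dx": 0,"dy": 0.11,"dz": 0,"rx": 0,"ry": 0,"rz": 0},{"jaw": 0,"dx": -0.001,"dy": 0.15,"dz": 0,"rx": 0,"ry": 0,"rz": 0},{"jaw": 0,"dx": -0.001,"dy": 0.19,"dz": 0,"rx": 0,"ry": 0,"rz": 0},{"jaw": 0,"dx": -0.002,"dy": 0.23,"dz": 0,"rx": 0,"ry": 0,"rz": 0},{"jaw": 0,"dx": -0.002,"dy": 0.27,"dz": 0,"rx": 0,"ry": 0,"rz": 0},{"jaw": 0,"dx": -0.002,"dy": 0.299,"dz": 0,"rx": 0,"ry": 0,"rz": 0},{"jaw": 0,"dx": -0.002,"dy": 0.299,"dz": 0,"rx": 0,"ry": 0,"rz": 0},{"jaw": 0,"dx": -0.002,"dy": 0.299,"dz": 0,"rx": 0,"ry": 0,"rz": 0},{"jaw": 0,"dx": -0.002,"dy": 0.299,"dz": 0.015,"rx": 0,"ry": 0,"rz": 0},{"jaw": 0,"dx": -0.002,"dy": 0.299,"dz": 0.03,"rx": 0,"ry": 0,"rz": 0},{"jaw": 0,"dx": -0.002,"dy": 0.299,"dz": 0.045,"rx": 0,"ry": 0,"rz": 0},{"jaw": 0,"dx": -0.002,"dy": 0.299,"dz": 0.055,"rx": 0,"ry": 0,"rz": 0},{"jaw": 0,"dx": -0.002,"dy": 0.299,"dz": 0.063,"rx": 0,"ry": 0,"rz": 0},{"jaw": 0,"dx": -0.002,"dy": 0.299,"dz": 0.066,"rx": 0,"ry": 0,"rz": 0},{"jaw": 0,"dx": -0.002,"dy": 0.299,"dz": 0.066,"rx": 0,"ry": 0,"rz": 0},{"jaw": 0,"dx": -0.002,"dy": 0.299,"dz": 0.066,"rx": 0,"ry": 0,"rz": 0}])

```text
time_s: 24.72
eef_pos: [0.5654, -0.2421, 0.2045]
orientation: [-0.003, 0.65, 0.76, -0.001]
ft_force: [0.2, 0.6, -3.4]
width: 0.0148
```

```bash
python3 - <<'E'
from pot import *
o=st();print(shift([.5653,-.2419,.204]))
E
```

```text
{'time_s': 24.7167, 'eef_pos': [0.5654, -0.2421, 0.2045], 'orientation': [-0.0035, 0.65, 0.7599, -0.0011], 'ft_force': [0.2147, 0.566, -3.3702], 'width': 0.0148, 'qpos': [-0.2316, 0.4952, 0.7406, 1.7637, -0.3807, 1.0392, 0.8039]}
[ 0.0005 -0.0002  0.0012]
```

>>> send_rows(increments=[{"jaw": 0,"dx": 0,"dy": 0,"dz": 0.002,"rx": 0,"ry": 0,"rz": 0},{"jaw": 0,"dx": 0,"dy": 0,"dz": 0.004,"rx": 0,"ry": 0,"rz": 0},{"jaw": 0,"dx": 0,"dy": 0,"dz": 0.004,"rx": 0,"ry": 0,"rz": 0},{"jaw": 0,"dx": 0,"dy": 0,"dz": 0.004,"rx": 0,"ry": 0,"rz": 0}])

```text
time_s: 25.05
eef_pos: [0.5657, -0.2422, 0.2039]
orientation: [-0.003, 0.65, 0.76, -0.001]
ft_force: [-2.1, 2.0, 5.2]
width: 0.0149
```

Seated: the force reverses to +5 N at the pose where it was grasped. Releasing and backing up.

>>> send_rows(increments=[{"jaw": 0.2,"dx": 0,"dy": 0,"dz": 0,"rx": 0,"ry": 0,"rz": 0},{"jaw": 0.3,"dx": 0,"dy": 0,"dz": 0,"rx": 0,"ry": 0,"rz": 0},{"jaw": 0.4,"dx": 0,"dy": 0,"dz": 0,"rx": 0,"ry": 0,"rz": 0},{"jaw": 0.5,"dx": 0,"dy": 0,"dz": 0,"rx": 0,"ry": 0,"rz": 0},{"jaw": 0.5,"dx": 0,"dy": 0,"dz": 0,"rx": 0,"ry": 0,"rz": 0},{"jaw": 0.5,"dx": 0,"dy": 0,"dz": 0,"rx": 0,"ry": 0,"rz": 0},{"jaw": 0.5,"dx": 0,"dy": 0,"dz": 0,"rx": 0,"ry": 0,"rz": 0}])

```text
time_s: 25.63
eef_pos: [0.5657, -0.2422, 0.2039]
orientation: [-0.003, 0.65, 0.76, -0.001]
ft_force: [0.2, -0.0, -0.3]
width: 0.0428
```

>>> send_rows(increments=[{"jaw": 0.5,"dx": 0,"dy": 0,"dz": -0.02,"rx": 0,"ry": 0,"rz": 0},{"jaw": 0.5,"dx": 0,"dy": 0,"dz": -0.05,"rx": 0,"ry": 0,"rz": 0},{"jaw": 0.5,"dx": 0,"dy": 0,"dz": -0.09,"rx": 0,"ry": 0,"rz": 0},{"jaw": 0.5,"dx": 0,"dy": 0,"dz": -0.14,"rx": 0,"ry": 0,"rz": 0},{"jaw": 0.5,"dx": 0,"dy": 0,"dz": -0.2,"rx": 0,"ry": 0,"rz": 0},{"jaw": 0.5,"dx": 0,"dy": 0,"dz": -0.27,"rx": 0,"ry": 0,"rz": 0},{"jaw": 0.5,"dx": 0,"dy": 0,"dz": -0.35,"rx": 0,"ry": 0,"rz": 0},{"jaw": 0.5,"dx": 0,"dy": 0,"dz": -0.35,"rx": 0,"ry": 0,"rz": 0},{"jaw": 0.5,"dx": 0,"dy": 0,"dz": -0.35,"rx": 0,"ry": 0,"rz": 0},{"jaw": 0.5,"dx": 0,"dy": 0,"dz": -0.35,"rx": 0,"ry": 0,"rz": 0},{"jaw": 0.5,"dx": 0,"dy": 0,"dz": -0.35,"rx": 0,"ry": 0,"rz": 0}])

```text
time_s: 26.55
eef_pos: [0.566, -0.2423, 0.3432]
orientation: [-0.004, 0.65, 0.76, -0.001]
ft_force: [-0.0, 0.1, 0.5]
width: 0.0426
```

```bash
python3 - <<'E'
from pot import *
st();print(blue("side"),blue("scene"))
S=snap("scene","fs.png")[:,:,::-1];D=snap("side","fd.png")[:,:,::-1]
def crop(im,x,y,w,h): return cv2.resize(np.ascontiguousarray(im[y:y+h,x:x+w]),(400,300),interpolation=cv2.INTER_CUBIC)
a=np.vstack([np.hstack([crop(S,180,140,100,75),crop(D,265,215,160,120)]),np.hstack([crop(S,240,170,260,195),crop(D,200,130,240,180)])])
cv2.imwrite("pics/fin.png",np.clip(a.astype(float)*1.5,0,255).astype(np.uint8))
E
```

```text
{'time_s': 26.55, 'eef_pos': [0.566, -0.2423, 0.3432], 'orientation': [-0.0039, 0.65, 0.7599, -0.001], 'ft_force': [-0.0042, 0.0949, 0.4737], 'width': 0.0426, 'qpos': [-0.2884, 0.3752, 0.8116, 1.5939, -0.2792, 1.3015, 0.7211]}
((244, 169, 46, 44), 213) ((417, 216, 46, 26), 242)
```

View pics/fin.png

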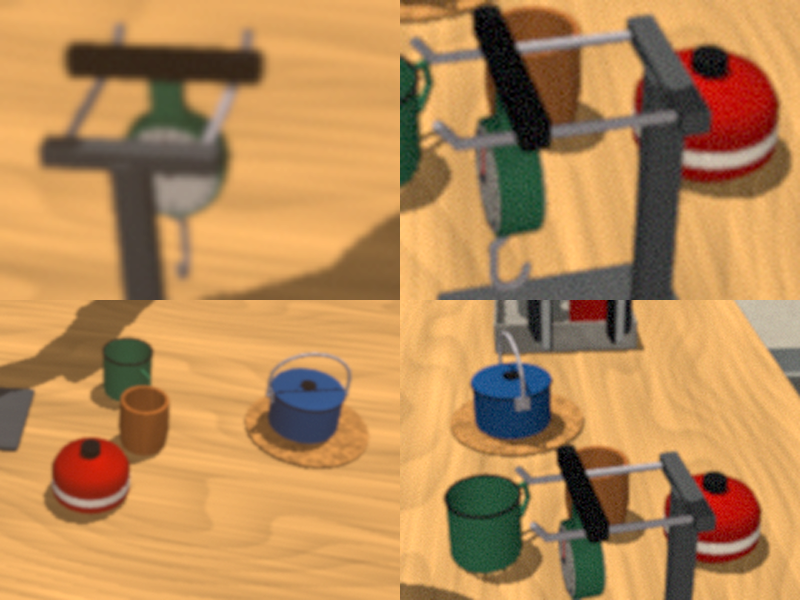

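The scale hangs across both prongs within about 2–3 mm of where it started. The pot stands on the mat with its bail upright, the other goods are unmoved, and the arm is clear.

```bash
python3 -c "
from plant import bot
print(bot.close_job())"
```

```text
the job is handed in; nothing more can be done
None
```

The pot was weighed, set back on the mat, and the scale hung back on both prongs. I handed the job in at about 27 s of the 72 s allowed.

**Weighing:** I lifted the scale off its prongs and caught the bail with the hook. I raised the pot to about 14 mm above the mat and held it still for about 3 s. The needle stood at about 248°, so the pot weighs about 0.69 kg. The wrist force roughly agrees: about 9 N in all, less about 2.5 N for the scale.

**Last checks:**
- **Pot:** it stands fully on the mat where it began, within a pixel in both views. Its bail now stands upright rather than leaning.
- **Scale:** its handle lies across both prongs within about 2–3 mm of its first place.
- **Surroundings:** the mug, cup and canister look unmoved, and the gripper is clear with about 0 N at the wrist.

**What went wrong:**
- **Refused call:** the first move call was refused because the rows lacked some keys.
- **Regrasp:** the first grasp was about 8–10 mm off the handle's centre. I released and regrasped before lifting.
- **Bad pixel readings:** in a few scene-camera frames, shadow cut the pot's blue outline short. For those I relied on the side view.

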